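Put the tablet dispenser back into service

ROBOT

A 6-joint arm with a two-finger parallel gripper is mounted at the origin on the work surface. World frame = base frame: x ahead of the robot, y to its left, z up, the work surface at z = 0. Lengths are in mm, angles in rad, forces in N, time in s.
With the tool pointing down it reaches from about 375 to 825 mm from the base axis. Payload 5.5 kg.
Tool frame: the origin (TCP) lies at the very end of the fingers, on their centre line; the grasp point (between the pads) lies 19 mm behind it; z points along the fingers, y is the direction in which the jaws open and shut (so a half turn about z gives the same grasp; the last joint's range is limited). The gripper opens to 85 mm and grips with 20 to 120 N. Pads are 22 mm wide; open, the fingers measure 114 mm over their backs; the gripper's body (76 mm by 85 mm) begins 54 mm behind the grasp point. The pads swing forward as they close: fully open they stand 13 mm farther back than shut.
Start: joints at [-1.269, 0.314, -0.047, 1.21, 0, 1.571], TCP at [178.34, -572.878, 197.499] pointing down, gripper open.
Joint ranges: [-2.67, 2.67], [-0.69, 1.73], [-1.03, 1.25], [-2.08, 2.16], [-1.42, 1.45], [-3.14, 3.14]. Speed limits (rad/s): [2.39, 2.39, 3.01, 3.14, 3.14, 3.14].

INTERFACE

Orientations are given as a unit quaternion [w, x, y, z].
In Python, from station import sense, grab_frame, camera_model, close_job gives the robot as it stands. The module is installed in compiled form; this text tells all that it offers.
- The arm moves only by the tool step_arm, never from a script. Its argument "moves" is a list of rows, each a list of 3 entries, a list of its own where there are three numbers: the turn, a rotation vector about the world's x, y, z in rad, then the shift along the world's x, y, z in cm, then the closure in counts, from 0 (fully open) to 255 (shut). A call has 1 to 12 rows; each row is the pose to reach, as a shift and turn from the pose commanded when the call began; what a row does not reach only later rows make up. A row lasts 1/8 s, in which the tool goes at most 62.5 mm and 10.7 degrees, less where a joint would pass 70% of its speed; a pose out of reach is approached as far as the arm can. A call with a gripper value outside its range is refused whole. The fingers move at their own pace and stop on an object; "squeeze" is the grip in N (left out, the last holds). Time passes only in rows, so rows that repeat a pose let the fingers close. It gives the time, the measured TCP pose, the force and the opening at its end, in the units of the state.
- sense(): the state, without advancing time (a new reading comes with each control period).
- grab_frame(name): name is "scene" or "top" or "wrist"; returns the picture (384x512x3 uint8, red, green, blue); there is no depth.
- camera_model(name): a dict with "camera_matrix" (3x3 intrinsics, pixels), "distortion" ([k1, k2, p1, p2, k3] as OpenCV has them; the pictures are not rectified), "world_from_camera" (4x4, takes a point from camera to world coordinates). Camera axes: x right, y down, z forward; pixel columns grow to the right and rows downward; lengths in mm; the calibration is good to about 2 mm. A picture is of the moment at which its call begins: read the wrist's pose just before it. camera_model takes no time and is no camera call; for the wrist camera it gives the pose at the moment of the call.
- close_job(): hands the job in, once; it reports no verdict.
The state is a dict: "t": time; "joint_pos": joint angles; "dq": joint speeds; "joint_torque": joint torques, N m; "tcp_pos": TCP position; "eef_rot": TCP orientation; "ft_force": force on the tool from outside, world axes, zero at the start; "moment": the same for the moment, N m; "finger_gap": finger opening in mm.
Only numpy, scipy, OpenCV 4.12 (cv2) and the standard library are available. Lean on these libraries where they do the work, as an engineer would, in place of code of your own. Each camera call takes 0.05 s, during which the arm holds its last target. There are 200 camera calls.

TASK

Put the tablet dispenser back into service: lift the carousel by its grip over the drive spindle and turn it slowly, pressing only lightly and never forcing it, until it drops fully home over the drive lugs and lies on the deck. Then press every tablet cassette from the mat flush into a carousel bin of its own, stand the medicine cup upright on the cup tray beside the outlet spout, and finally press the start button right down and let go. Do not knock over or push about the other things on the counter.

Things in the scene. Friction and masses are not known exactly. Their poses are not given: they have to be found in the camera images.
- carousel: Round grey carousel, 185 mm across, 0.4 kg, waiting on the left blue mat (3 mm thick). Origin: centre of its underside, z up. Five open bins (rims 32 mm up, walls 4 mm) surround a hub. The hub's foot has a 20 mm bore, closed above 48 mm, crossed by two slots, 14 mm wide, 11 mm deep, along the carousel's x and y: it fits the spindle's four lugs at any quarter turn.
- grip (a point): Middle of the bar grip on top of the carousel's hub, 72 mm above the underside; the bar is 46 mm long along the carousel's x, 22 mm thick along its y, and reaches from 53 to 87 mm above the underside. Axes as the carousel's.
- dispenser: Tablet dispenser, white, 310 x 210 mm, fixed, but placed and turned differently each time. Origin: on the counter, directly below the spindle axis; x points away from the robot, z up. Flat deck 60 mm high; in front (-x) a grey control ledge 42 mm high; at the rear, from 115 mm beyond the axis, a housing 85 mm high.
- deck (a point): Point on the deck, 60 mm up, on the spindle axis; its axes do not show the spindle's angle. Steel spindle: 16 mm thick, 42 mm high, tapered tip; at its foot a cross of four lugs, each 10 mm wide, 10 mm high, bevelled on top, out to 24 mm. It may stand at any angle and turns stiffly (0.4 N m). A carousel not engaged rides on the lugs 10 mm above the deck; home, it lies on the deck.
- med_cup: White open medicine cup, 40 mm across at the rim, a little narrower at the foot, 45 mm tall, 15 g, standing near the robot on the left. Origin: centre of its underside, z up.
- cup_spot (a point): Middle of the round mark on the dispenser's cup tray, which stands out from its left (+y) side, 66 mm wide (x), 8 mm above the counter; this point is on the tray's top, 148 mm left of the spindle axis and 43 mm from the side wall. The outlet spout stands out 20 mm from the wall just above, 34 to 58 mm up, 40 mm wide.
- start (a joint): Start button at the right of the control ledge: white, 24 mm across; value is how far it is pressed, 0 to 0.006 m; it springs back; fully down takes 5 N.
- start_top (a point): Middle of the top face of the start button, 60 mm above the counter when it is out.
- bin0 (a point): Middle of the floor of carousel bin 0, 61 mm from the carousel's axis and 0 degrees round from the carousel's x, 6 mm above its underside. x points outward along the bin's length. Inside 49 mm long (x), 39 mm wide (y), 26 mm deep.
- bin1 (a point): Middle of the floor of carousel bin 1, 61 mm from the carousel's axis and 72 degrees round from the carousel's x, 6 mm above its underside. x points outward along the bin's length. Inside 49 mm long (x), 39 mm wide (y), 26 mm deep.
- bin2 (a point): Middle of the floor of carousel bin 2, 61 mm from the carousel's axis and 144 degrees round from the carousel's x, 6 mm above its underside. x points outward along the bin's length. Inside 49 mm long (x), 39 mm wide (y), 26 mm deep.
- bin3 (a point): Middle of the floor of carousel bin 3, 61 mm from the carousel's axis and 216 degrees round from the carousel's x, 6 mm above its underside. x points outward along the bin's length. Inside 49 mm long (x), 39 mm wide (y), 26 mm deep.
- bin4 (a point): Middle of the floor of carousel bin 4, 61 mm from the carousel's axis and 288 degrees round from the carousel's x, 6 mm above its underside. x points outward along the bin's length. Inside 49 mm long (x), 39 mm wide (y), 26 mm deep.
- cassette0: White tablet cassette on the right blue mat (3 mm), or absent; all alike, 80 g, bottom-heavy. Origin: centre of its underside, z up. Box 46 (x) x 36 (y) x 26 mm, tapering over the lowest 8 mm to 37 x 27; on its lid a pull fin 32 mm long (x), 10 mm thick (y), 26 to 49 mm above the underside. Fits any bin either way round, fin along the bin, 1.5 mm play a side; fully in, lid level with the rim.
- cassette1: White tablet cassette on the right blue mat (3 mm), or absent; all alike, 80 g, bottom-heavy. Origin: centre of its underside, z up. Box 46 (x) x 36 (y) x 26 mm, tapering over the lowest 8 mm to 37 x 27; on its lid a pull fin 32 mm long (x), 10 mm thick (y), 26 to 49 mm above the underside. Fits any bin either way round, fin along the bin, 1.5 mm play a side; fully in, lid level with the rim.
- cassette2: White tablet cassette on the right blue mat (3 mm), or absent; all alike, 80 g, bottom-heavy. Origin: centre of its underside, z up. Box 46 (x) x 36 (y) x 26 mm, tapering over the lowest 8 mm to 37 x 27; on its lid a pull fin 32 mm long (x), 10 mm thick (y), 26 to 49 mm above the underside. Fits any bin either way round, fin along the bin, 1.5 mm play a side; fully in, lid level with the rim.
- cassette3: White tablet cassette on the right blue mat (3 mm), or absent; all alike, 80 g, bottom-heavy. Origin: centre of its underside, z up. Box 46 (x) x 36 (y) x 26 mm, tapering over the lowest 8 mm to 37 x 27; on its lid a pull fin 32 mm long (x), 10 mm thick (y), 26 to 49 mm above the underside. Fits any bin either way round, fin along the bin, 1.5 mm play a side; fully in, lid level with the rim.
- cassette4: White tablet cassette on the right blue mat (3 mm), or absent; all alike, 80 g, bottom-heavy. Origin: centre of its underside, z up. Box 46 (x) x 36 (y) x 26 mm, tapering over the lowest 8 mm to 37 x 27; on its lid a pull fin 32 mm long (x), 10 mm thick (y), 26 to 49 mm above the underside. Fits any bin either way round, fin along the bin, 1.5 mm play a side; fully in, lid level with the rim.
- vial_small: Small glass vial, 22 mm across, 36 mm tall, standing among the cassettes on the right-hand mat. Not part of the job. Origin: centre of its underside.
- vial_a: Glass vial, 46 mm across, 75 mm tall, at the back left. Not part of the job. Origin: centre of its underside.
- vial_b: Glass vial, 46 mm across, 75 mm tall, at the back left. Not part of the job. Origin: centre of its underside.
- pill_box: Cardboard tablet box, 45 x 100 x 22 mm, lying at the back right. Not part of the job. Origin: centre of its underside.
Mind the look-alikes: they are no part of the job. Leave any purple or turquoise look-alike of the med_cup alone.

How it is judged:
By the outcome, as a careful person would: the job done as asked, in the order asked, and still so for the second after the job is handed in, with the robot touching nothing.
Of cassette0, cassette1, cassette2, cassette3, cassette4 only 3 to 5 are there at a start; the rules pass over those that are not, and their reading is None.
At some moment in a run one of cassette0, cassette1, cassette2, cassette3, cassette4, carousel may be knocked a few centimetres aside while the robot is not near it.
It also fails if it takes over 210 s, if anything falls off the work surface, if the arm or the gripper's body presses on something with over 40 N, if the wrist force passes 120 N, or if a joint passes its speed limit or range.

## Working session

There is one attempt and no reset: what is moved stays moved. The work goes in short steps, Python scripts to look and compute and a tool call to move; the robot and the scene stay as the last step left them, time stands still between calls to the robot, and variables do not carry over. Pictures are saved under pics/ and viewed, about 12 in all and at most 16, crops included, and the job is handed in when it is done.

Besides the shell and the picture viewer there is one more tool, called after "Emit:" as name([rows], argument=value, ...), one row to a line, values as JSON. step_arm: Moves the arm, as the interface text tells. Its arguments: {"type":"object","properties":{"moves":{"type":"array"},"squeeze":{"type":"number"}},"required":["moves"]}

```bash
mkdir -p pics; ls
python3 - <<'E'
from station import *
import cv2,numpy as np,pickle
s=sense();print(s)
d={}
for n in("scene","top"):
    c=camera_model(n);f=grab_frame(n);d[n]=(c,f)
    print(n,np.round(c["camera_matrix"],1).tolist(),np.round(c["distortion"],4),np.round(c["world_from_camera"],3).tolist())
    cv2.imwrite(f"pics/{n}0.png",f[...,::-1])
pickle.dump(d,open("d0.pkl","wb"))
a=np.vstack([d["top"][1]]);cv2.imwrite("pics/top0x.png",cv2.resize(a,(800,600),interpolation=cv2.INTER_CUBIC)[...,::-1])
E
```

```text
pics
{'t': 0.0, 'joint_pos': array([-1.26901385e+00,  3.14217947e-01, -4.80832958e-02,  1.21020009e+00,
       -1.13975248e-05,  1.57081087e+00]), 'dq': array([ 0.00040409, -0.00075225, -0.00086624, -0.00153258,  0.00078703,
       -0.00042484]), 'joint_torque': array([ 7.38484823e-05, -5.39594507e+01,  3.39743400e+01,  1.93173584e-02,
        3.17816748e-04,  1.10517709e-05]), 'tcp_pos': array([ 178.13963504, -572.27593382,  196.63760882]), 'eef_rot': array([-8.41957844e-04,  9.88638233e-01,  1.50312068e-01, -1.33787638e-04]), 'ft_force': array([-0.1197973 ,  0.12036652,  1.0998088 ]), 'moment': array([-0.02275986,  0.01529936, -0.01025743]), 'finger_gap': 85.52218333657919}
scene [[359.0, 0.0, 256.0], [0.0, 359.0, 192.4], [0.0, 0.0, 1.0]] [-0.0369  0.      0.      0.      0.    ] [[-0.522, 0.546, -0.655, 1152.972], [0.853, 0.341, -0.396, 390.819], [0.007, -0.765, -0.644, 666.316], [0.0, 0.0, 0.0, 1.0]]
top [[366.1, 0.0, 259.5], [0.0, 366.1, 187.0], [0.0, 0.0, 1.0]] [-0.1172  0.      0.      0.      0.    ] [[-0.018, -0.993, 0.115, 421.093], [-1.0, 0.019, 0.004, 31.309], [-0.006, -0.115, -0.993, 1079.577], [0.0, 0.0, 0.0, 1.0]]
```

View pics/top0x.png

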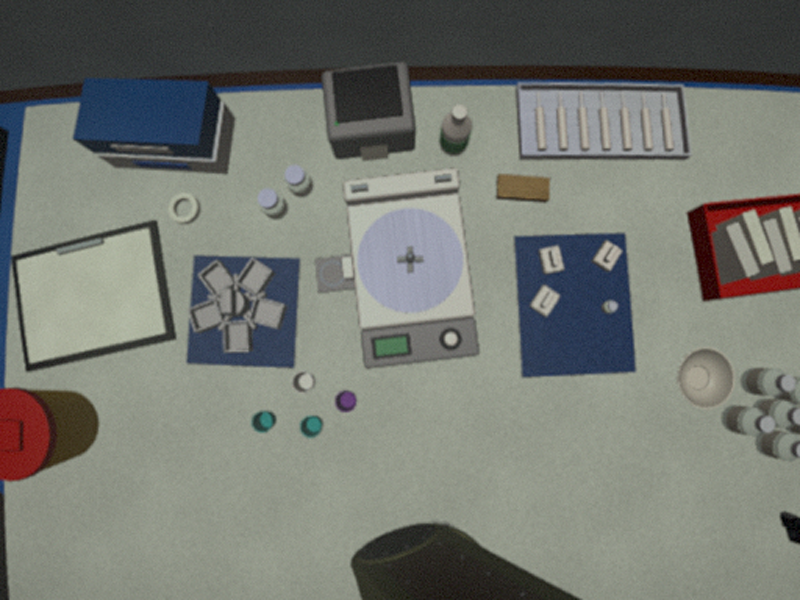

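View pics/scene0.png

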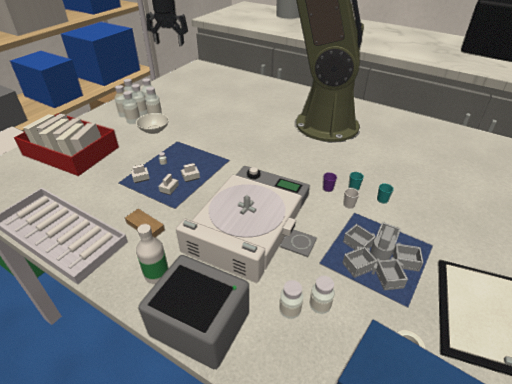

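The top view (800 px) shows the carousel at (237,303) on the left mat, the spindle at (410,259) and the start button at (450,339). The white cup is at (304,381), with turquoise and purple look-alikes beside it. There are three cassettes, at (551,260), (607,255) and (545,300), and the small vial is at (611,307).

```bash
cat > h.py <<'E'
import numpy as np,cv2,pickle
from station import *
from scipy.spatial.transform import Rotation as R
def cast(c,px,z):
    "pixels -> world points on plane(s) z"
    px=np.asarray(px,float).reshape(-1,1,2)
    u=cv2.undistortPoints(px,np.array(c["camera_matrix"]),np.array(c["distortion"])).reshape(-1,2)
    T=np.array(c["world_from_camera"]);d=np.c_[u,np.ones(len(u))]@T[:3,:3].T
    return T[:3,3]+d*((z-T[2,3])/d[:,2])[:,None]
def proj(c,P):
    T=np.linalg.inv(np.array(c["world_from_camera"]))
    return cv2.projectPoints(np.asarray(P,float).reshape(-1,3),cv2.Rodrigues(T[:3,:3])[0],T[:3,3],np.array(c["camera_matrix"]),np.array(c["distortion"]))[0].reshape(-1,2)
def snap(n,name,crop=None,s=1.5):
    c=camera_model(n);f=grab_frame(n)
    pickle.dump((c,f),open(name+".pkl","wb"))
    cv2.imwrite(f"pics/{name}.png",cv2.resize(f,None,fx=s,fy=s,interpolation=cv2.INTER_CUBIC)[...,::-1])
    return c,f
def yaw(s=None):
    s=s or sense();q=s["eef_rot"];M=R.from_quat([q[1],q[2],q[3],q[0]]).as_matrix()
    return np.degrees(np.arctan2(M[1,1],M[0,1]))  # direction of jaw axis
E
python3 - <<'E'
from h import *
d=pickle.load(open("d0.pkl","rb"));c,f=d["top"]
k=1.5625
for n,p,z in [("carousel",(237,303),75),("spindle",(410,258),100),("button",(450,339),60),("cup",(304,381),40),("c0",(551,260),40),("c1",(607,255),40),("c2",(545,300),40),("vial",(611,307),39),("spot",(332,273),8),("ledgeL",(364,367),42),("ledgeR",(478,354),42),("carL",(0,0),0)]:
    print(n,np.round(cast(c,np.array(p)/k,z)[0]))
hsv=cv2.cvtColor(f,cv2.COLOR_RGB2HSV)
# lilac deck disc
m=cv2.inRange(f,(110,110,130),(190,190,215))&np.where(f[...,2].astype(int)-f[...,0]>12,255,0).astype(np.uint8)
m[:,:200]=0;m[:,330:]=0
n,l,st,ce=cv2.connectedComponentsWithStats(m);i=1+np.argmax(st[1:,4]);print(st[i])
cn=max(cv2.findContours((l==i).astype(np.uint8),0,1)[0],key=cv2.contourArea)
P=cast(c,cn.reshape(-1,2),60)[:,:2];e=cv2.fitEllipse(P.astype(np.float32));print("deck disc",e)
w=camera_model("wrist");s=sense();T=np.array(w["world_from_camera"]);q=s["eef_rot"]
M=R.from_quat([q[1],q[2],q[3],q[0]]).as_matrix()
print("cam in tool",np.round(M.T@(T[:3,3]-s["tcp_pos"]),1),np.round(M.T@T[:3,:3],2).tolist(),np.round(w["camera_matrix"],0).tolist(),"yaw",yaw())
E
```

```text
carousel [523. 336.  75.]
spindle [594.  26. 100.]
button [454. -42.  60.]
cup [383. 222.  40.]
c0 [ 596. -236.   40.]
c1 [ 604. -342.   40.]
c2 [ 522. -221.   40.]
vial [ 507. -345.   39.]
spot [584. 174.   8.]
ledgeL [407. 113.  42.]
ledgeR [426. -94.  42.]
carL [1242.  959.    0.]
[ 229  134   67   66 3341]
deck disc ((599.0575561523438, 26.924346923828125), (186.0204315185547, 186.8706817626953), 17.482648849487305)
cam in tool [  72.1   -0.2 -175.6] [[0.0, -0.96, -0.28], [1.0, 0.0, 0.0], [-0.0, -0.28, 0.96]] [[296.0, 0.0, 260.0], [0.0, 296.0, 194.0], [0.0, 0.0, 1.0]] yaw -72.71002251864913
```

Emit:
step_arm([
  [[0,0,1.27],[41.5,59.5,4],0],
  [[0,0,1.27],[41.5,59.5,4],0],
  [[0,0,1.27],[41.5,59.5,4],0],
  [[0,0,1.27],[41.5,59.5,4],0],
  [[0,0,1.27],[41.5,59.5,4],0],
  [[0,0,1.27],[41.5,59.5,4],0],
  [[0,0,1.27],[41.5,59.5,4],0],
  [[0,0,1.27],[41.5,59.5,4],0],
  [[0,0,1.27],[41.5,59.5,4],0],
  [[0,0,1.27],[41.5,59.5,4],0],
  [[0,0,1.27],[41.5,59.5,4],0],
  [[0,0,1.27],[41.5,59.5,4],0],
])

```text
t: 1.6
tcp_pos: [594.3, 24.8, 237.0]
eef_rot: [-0.0, 0.706, 0.708, -0.0]
ft_force: [-0.2, -0.6, 0.5]
finger_gap: 85.4
```

Emit:
step_arm([
  [[0,0,0],[0,0,0],0],
  [[0,0,0],[0,0,0],0],
])

```text
t: 1.85
tcp_pos: [592.7, 21.8, 236.9]
eef_rot: [-0.0, 0.707, 0.708, -0.001]
ft_force: [-1.0, -0.9, 0.4]
finger_gap: 85.4
```

Run:
```python
from h import *
s=sense();print(s["t"],s["tcp_pos"],yaw(s),s["joint_pos"])
snap("wrist","w1")
```

```text
1.85 [592.66377613  21.83159536 236.89294512] 0.06944120755558156 [ 3.70769856e-02  2.90256912e-01  1.06083360e-02  1.29264295e+00
 -4.18318893e-04  1.60666130e+00]
```

View pics/w1.png

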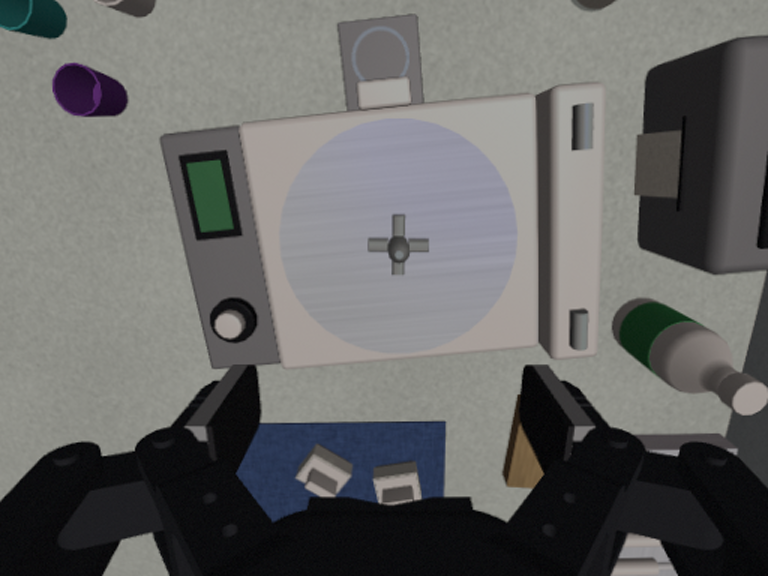

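The wrist view shows the dispenser turned by a few degrees. The lug cross is almost aligned with the world axes, with its centre near (398,244), and the button is at (228,325). The cup spot ring is near (381,55).

Run:
```python
from h import *
c,f=pickle.load(open("w1.pkl","rb"))
g=f.astype(int);m=(((g[...,2]-g[...,0])>8)&(g.sum(2)>330)).astype(np.uint8)*255
m[:60]=0;m[245:]=0
n,l,st,ce=cv2.connectedComponentsWithStats(m);i=1+np.argmax(st[1:,4])
cn=cv2.convexHull(max(cv2.findContours((l==i).astype(np.uint8),0,1)[0],key=cv2.contourArea)).reshape(-1,2)
print(st[i]);e=cv2.fitEllipse(cast(c,cn,60)[:,:2].astype(np.float32));print("disc",e)
cx,cy=e[0]
# lugs: dark pixels near centre
x,y=265,163
r=(g.sum(2)<400).astype(np.uint8);r[:135]=0;r[190:]=0;r[:,:235]=0;r[:,295:]=0
Y,X=np.nonzero(r);P=cast(c,np.c_[X,Y],69)[:,:2]-[cx,cy]
rad=np.hypot(*P.T);k=(rad>13)&(rad<26);a=np.angle(np.mean(np.exp(4j*np.arctan2(P[k,1],P[k,0]))))/4
print("lug angle",np.degrees(a),k.sum(),"far",rad.max())
for nme,p,z in [("lugs",[(398,215),(398,274),(369,244),(428,245)],69),("button",(229,325),60),("spot",(381,55),8),("ledge F",[(161,138),(213,368)],42),("tray corners",[(339,25),(418,14)],8),("left deck edge",[(243,123),(535,94)],60),("purple",(77,90),45),("wh",(128,0),45)]:
    print(nme,np.round(cast(c,np.array(p)/1.5,z),1).tolist())
```

```text
[ 206   79  139  110 9553]
disc ((619.8802490234375, 62.46099090576172), (107.01311492919922, 176.707763671875), 58.062232971191406)
lug angle 33.23133602789098 49 far 62.08166585283998
lugs [[599.2, 53.1, 69.0], [599.5, 6.3, 69.0], [576.6, 30.5, 69.0], [622.9, 29.8, 69.0]]
button [[456.0, -41.1, 60.0]]
spot [[585.3, 178.0, 8.0]]
ledge F [[409.5, 111.5, 42.0], [429.6, -90.5, 42.0]]
tray corners [[551.0, 200.6, 8.0], [615.4, 208.7, 8.0]]
left deck edge [[482.4, 120.9, 60.0], [700.0, 141.6, 60.0]]
purple [[348.6, 148.0, 45.0]]
wh [[398.3, 209.8, 45.0]]
```

Emit:
step_arm([
  [[0,0,0.79],[-8,27,0],0],
  [[0,0,0.79],[-8,27,0],0],
  [[0,0,0.79],[-8,27,0],0],
  [[0,0,0.79],[-8,27,0],0],
  [[0,0,0.79],[-8,27,0],0],
  [[0,0,0.79],[-8,27,0],0],
  [[0,0,0.79],[-8,27,0],0],
])

```text
t: 2.78
tcp_pos: [513.5, 290.6, 237.6]
eef_rot: [0.0, 0.381, 0.925, -0.0]
ft_force: [0.8, -0.0, 0.3]
finger_gap: 85.1
```

Run:
```python
from h import *
s=sense();print(s["t"],s["tcp_pos"],yaw(s))
snap("wrist","w2")
```

```text
2.775 [513.52468138 290.59603224 237.62435829] 45.2179295273386
```

View pics/w2.png

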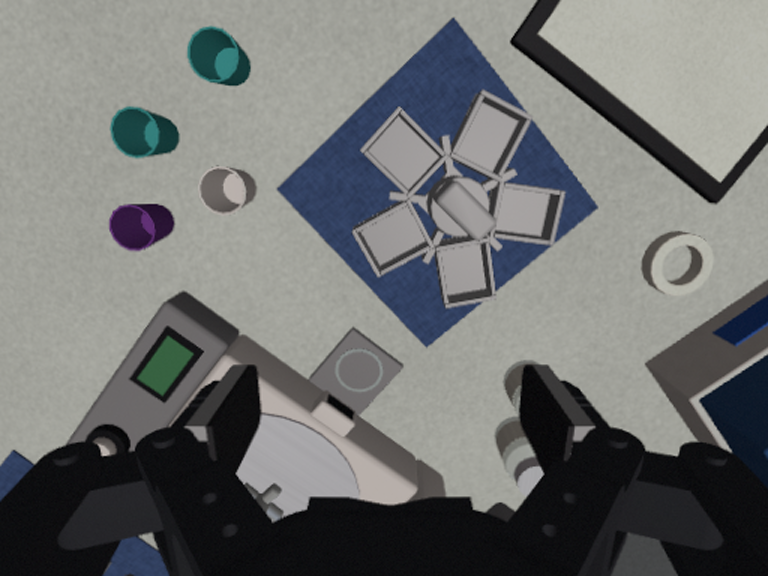

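The wrist view shows the carousel hub at (465,207), with its bar running from (441,185) to (492,232), so bin 0 is the upper-left one at (402,150). The white cup is at (225,190).

```bash
cat >> h.py <<'E'
def fitcar(c,mids,z,ks=(0,1,2,3,4),r=92.5):
    "outer rim mid points in pixels for bins ks -> centre, angle deg, residuals"
    P=cast(c,mids,z)[:,:2]
    A=[];b=[]
    k=np.radians(72*np.array(ks))
    from scipy.optimize import least_squares
    def fun(v): return (P-v[:2]-v[3]*np.c_[np.cos(k+v[2]),np.sin(k+v[2])]).ravel()
    a0=np.angle(np.mean(((P-P.mean(0))@[1,1j])*np.exp(-1j*k)))
    o=least_squares(fun,[*P.mean(0),a0,90]);return o.x[:2],np.degrees(o.x[2]),o.x[3],np.round(o.fun.reshape(-1,2),1).tolist()
E
python3 - <<'E'
from h import *
c,f=pickle.load(open("w2.pkl","rb"))
# image y is flipped relative to world? ccw in world = check order by fit
m=np.array([(380.5,129.5),(366,257),(471,303.5),(559,217.5),(507,105.5)])/1.5
for o in (m,m[[0,4,3,2,1]]): print(fitcar(c,o,35))
print(cast(c,np.array([(441,185),(492,232)])/1.5,90))
print("cup rim,foot",cast(c,np.array([(222,190)])/1.5,45),cast(c,np.array([(235,188)])/1.5,0))
for p in [(137,228),(132,131),(214,54)]: print(cast(c,np.array([p])/1.5,45))
E
```

```text
(array([528.85835061, 355.46540732]), np.float64(-177.59639051862948), np.float64(88.19266631257143), [[-0.1, 1.1], [0.7, -0.9], [-0.4, -0.5], [-0.6, 0.8], [0.4, -0.6]])
(array([528.85835028, 355.4654076 ]), np.float64(21.579452992076266), np.float64(0.44226949701750584), [[-88.6, -2.8], [-30.3, 81.7], [69.0, 55.5], [73.3, -48.9], [-23.3, -85.5]])
[[500.50216366 355.32606198  90.        ]
 [551.38705908 359.04024754  90.        ]]
cup rim,foot [[382.74441229 227.97307198  45.        ]] [[380.34107482 223.94929528   0.        ]]
[[351.37575194 152.63817037  45.        ]]
[[301.88658158 212.56807418  45.        ]]
[[313.32997527 301.96182907  45.        ]]
```

Run:
```python
from h import *
d=pickle.load(open("d0.pkl","rb"));ct,ft=d["top"];c,f=pickle.load(open("w2.pkl","rb"))
print("spot in w2",cast(c,np.array([(359,370)])/1.5,8),"hub top px pred",proj(ct,[(529,355.5,35),(529,355.5,90)])*1.5625)
mids=np.array([(236,350),(193,322),(205,270),(262,265),(284,317)])
print(fitcar(ct,np.array([(236,352),(285,319),(264,264),(206,268),(192,324)])/1.5625,35),fitcar(ct,np.array([(236,352),(192,324),(206,268),(264,264),(285,319)])/1.5625,35))
s=sense();print(s["tcp_pos"],s["dq"],yaw())
n,g=snap("top","top2",s=1.5625)
cv2.imwrite("pics/cmp.png",np.hstack([cv2.resize(x[150:250,110:210],(400,400)) for x in (ft,g)])[...,::-1])
```

```text
spot in w2 [[585.12981047 176.63062998   8.        ]] hub top px pred [[233.29989952 302.26506012]
 [223.90163332 299.22793408]]
(array([523.44155289, 349.74095843]), np.float64(-177.67283686945328), np.float64(91.54751136010506), [[4.9, 3.3], [-2.4, -3.7], [0.1, -0.7], [-0.6, 2.8], [-2.0, -1.6]]) (array([523.44155252, 349.74095845]), np.float64(-0.0793585782514722), np.float64(1.592588227509907), [[-88.2, -0.4], [-34.3, 82.7], [72.5, 58.6], [77.6, -50.6], [-27.6, -90.3]])
[513.70571993 290.39418983 237.64657396] [-0.00544978  0.00076285  0.00371169 -0.00194967  0.00240473  0.00237315] 45.18511676804886
```

View pics/cmp.png

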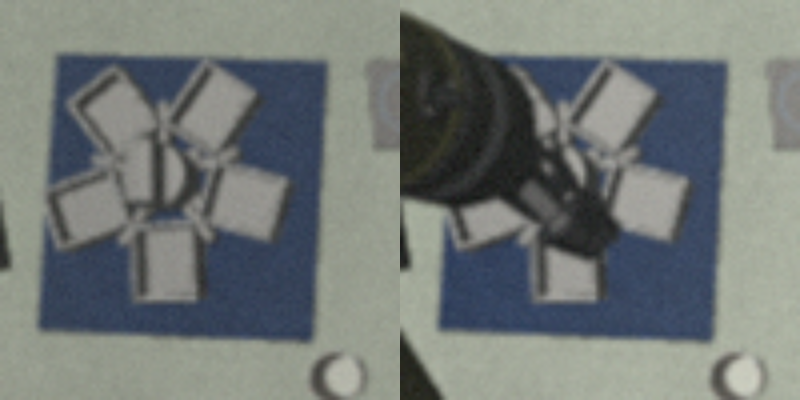

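The carousel hasn't moved; the left and right crops match, and the arm just covers part of it. Next I go over it for a closer look.

Emit:
step_arm([
  [[0,0,0.824],[1.5,6.5,-5],0],
  [[0,0,0.824],[1.5,6.5,-5],0],
  [[0,0,0.824],[1.5,6.5,-5],0],
  [[0,0,0.824],[1.5,6.5,-5],0],
  [[0,0,0.824],[1.5,6.5,-5],0],
  [[0,0,0.824],[1.5,6.5,-5],0],
  [[0,0,0.824],[1.5,6.5,-5],0],
])

```text
t: 3.75
tcp_pos: [528.7, 356.3, 187.6]
eef_rot: [0.0, -0.021, 1.0, -0.0]
ft_force: [-0.5, 0.6, 1.0]
finger_gap: 85.1
```

Run:
```python
from h import *
s=sense();print(s["t"],s["tcp_pos"],yaw(s))
snap("wrist","w3")
```

```text
3.75 [528.74886297 356.31614574 187.58782982] 92.38244092217388
```

View pics/w3.png

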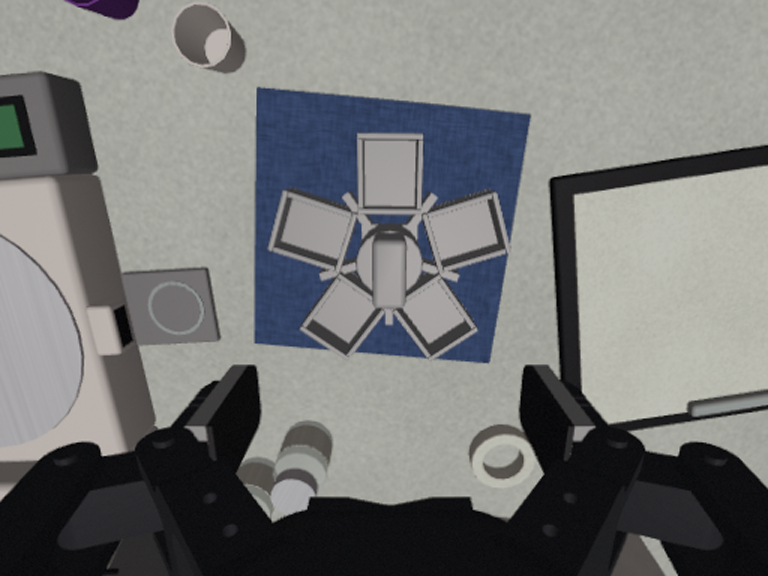

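The carousel is aligned square in view, with the bar upright at (389,270). Bin 0 is at the top, at (390,172), and the cup is at (205,36).

Run:
```python
from h import *
c,f=pickle.load(open("w3.pkl","rb"))
print(fitcar(c,np.array([(390,134),(277,219),(323.5,342),(453.5,343),(502,220.5)])/1.5,35))
print(cast(c,np.array([(389,238),(390,307),(373,270),(406,270)])/1.5,90))
print(cast(c,np.array([(175.5+28,35.5)])/1.5,45))
```

```text
(array([526.28967346, 356.13302049]), np.float64(-177.99102341857565), np.float64(87.4469027079106), [[0.4, -0.0], [-0.1, 0.2], [-0.1, -0.6], [-0.1, 0.5], [-0.2, -0.0]])
[[503.49312524 355.12096474  90.        ]
 [548.53035342 357.66355409  90.        ]
 [524.32282048 345.85886719  90.        ]
 [523.43639313 366.73021686  90.        ]]
[[383.24619062 229.38777456  45.        ]]
```

Emit:
step_arm([
  [[0,0,-0.007],[-0.25,0,-6],0],
  [[0,0,-0.007],[-0.25,0,-11],0],
  [[0,0,-0.007],[-0.25,0,-12.5],0],
  [[0,0,-0.007],[-0.25,0,-12.5],0],
  [[0,0,-0.007],[-0.25,0,-12.5],255],
  [[0,0,-0.007],[-0.25,0,-12.5],255],
  [[0,0,-0.007],[-0.25,0,-12.5],255],
  [[0,0,-0.007],[-0.25,0,-12.5],255],
  [[0,0,-0.007],[-0.25,0,-12.5],255],
  [[0,0,-0.007],[-0.25,0,-12.5],255],
], squeeze=60)

```text
t: 5.05
tcp_pos: [525.8, 357.1, 62.5]
eef_rot: [-0.0, -0.019, 1.0, -0.0]
ft_force: [-0.5, -0.0, 0.6]
finger_gap: -0.0
```

Emit:
step_arm([
  [[0,0,0],[0,0,0],255],
  [[0,0,0],[0,0,0.5],255],
  [[0,0,0],[0,0,2],255],
  [[0,0,0],[0,0,6],255],
  [[0,0,0],[0,0,12],255],
  [[0,0,0],[0,0,13],255],
  [[0,0,0],[0,0,13],255],
])

```text
t: 5.92
tcp_pos: [526.6, 357.6, 194.1]
eef_rot: [0.001, -0.019, 1.0, 0.001]
ft_force: [-0.5, -0.1, -0.8]
finger_gap: -0.1
```

Run:
```python
from h import *
s=sense();print(s["t"],s["tcp_pos"],yaw(s),s["ft_force"],s["moment"],s["joint_pos"],s["finger_gap"])
snap("wrist","w4")
```

```text
5.925 [526.55975711 357.60772043 194.11909296] 92.13013250638076 [-0.52920339 -0.05649867 -0.77770391] [-0.0171377  -0.00054398 -0.04566385] [5.96580174e-01 3.81874139e-01 4.11941895e-02 1.22729338e+00
 1.41009586e-05 5.59404169e-01] -0.09859224753821037
```

View pics/w4.png

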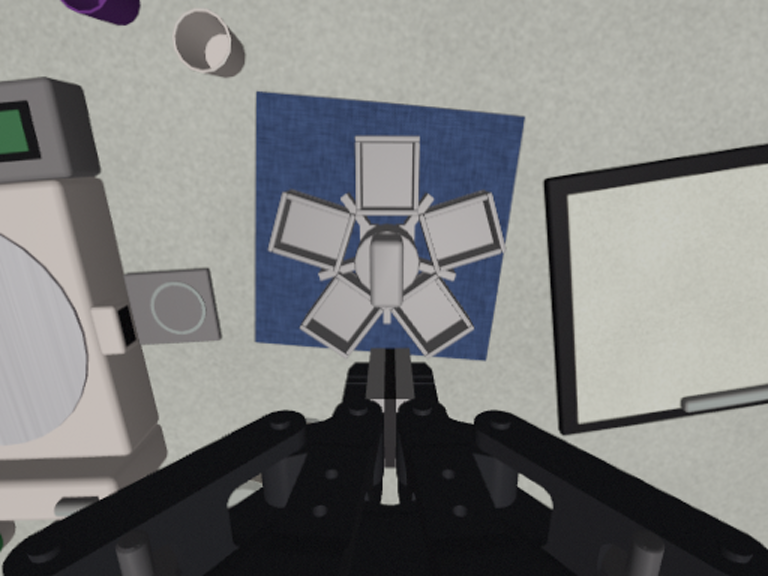

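The fingers are shut on nothing (gap about 0), and the carousel is still on the mat with its hub at (387,262). I'll check its pose and why the grasp missed.

Run:
```python
from h import *
c,f=pickle.load(open("w4.pkl","rb"))
print(fitcar(c,np.array([(387.5,137),(277,220),(322.5,342),(450,342.5),(499,221)])/1.5,35))
print(cast(c,np.array([(388,233),(387,306),(371,270),(404,270)])/1.5,90))
print(proj(c,[sense()["tcp_pos"]])*1.5)
c3,f3=pickle.load(open("w3.pkl","rb"))
print("tip px w3",proj(c3,[(528.7,356.3,187.6),(528.7,356.3,206.6)])*1.5)
a,b=[cv2.resize(x[120:250,180:340],(400,325)) for x in (f3,f)]
cv2.imwrite("pics/cmp2.png",np.hstack([a,b])[...,::-1])
```

```text
(array([526.49371113, 356.23413204]), np.float64(-178.24199286082955), np.float64(88.00841487289492), [[0.7, -0.3], [-0.3, 0.6], [0.3, -0.6], [0.0, -0.1], [-0.7, 0.4]])
[[499.48808837 355.9804673   90.        ]
 [548.18881748 357.11809058  90.        ]
 [523.99627333 345.86017981  90.        ]
 [523.19095017 367.23681741  90.        ]]
[[387.66164247 332.31392523]]
tip px w3 [[388.915343   335.67971778]
 [388.82782345 354.45415377]]
```

View pics/cmp2.png

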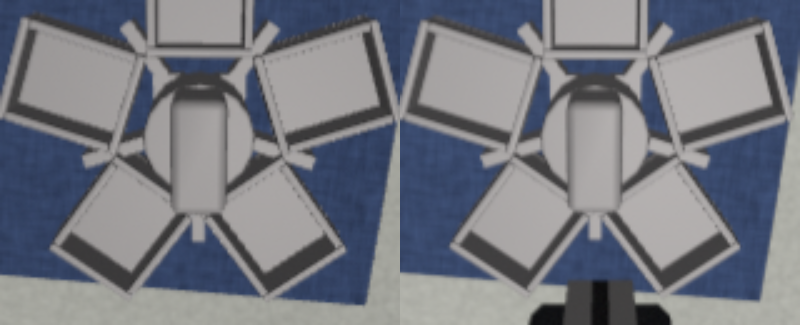

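Run:
```python
from h import *
c=camera_model("scene");f=grab_frame("scene");s=sense();p=s["tcp_pos"]
q=proj(c,[p+[0,0,k] for k in(0,20,40)]);print(q)
x,y=map(int,q[0]);X0,Y0=x-60,y-60
g=cv2.resize(f[Y0:Y0+120,X0:X0+120],(600,600),interpolation=cv2.INTER_CUBIC)[...,::-1].copy()
for u in q: cv2.circle(g,tuple(int(v) for v in (u-[X0,Y0])*5),4,(0,0,255),-1)
cv2.imwrite("pics/tip.png",g)
```

```text
[[400.13273449 196.8448112 ]
 [402.75763199 189.31514424]
 [405.47127954 181.51443342]]
```

View pics/tip.png

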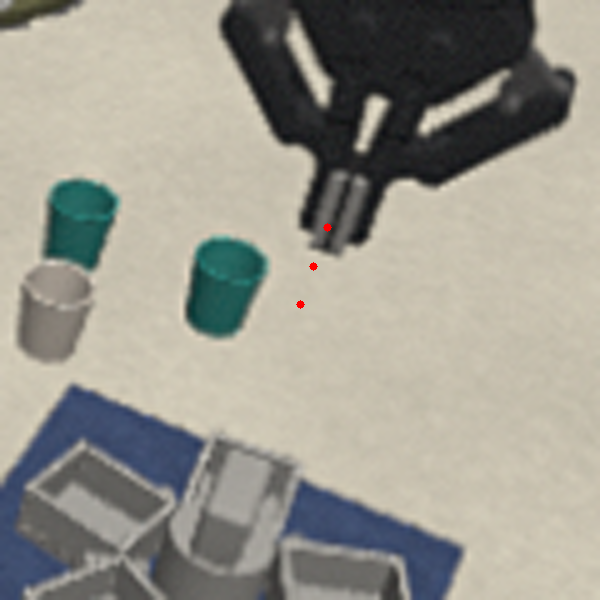

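The scene view shows the shut fingertips about 30 mm behind the reported TCP: they sit at (325,245), between the 20 mm and 40 mm dots. That explains the miss. I'll calibrate it with a light touch on bare counter.

Emit:
step_arm([
  [[0,0,0],[-6,-2,0],255],
  [[0,0,0],[-12.5,-4,-5],255],
  [[0,0,0],[-12.5,-4,-10],255],
  [[0,0,0],[-12.5,-4,-16],255],
  [[0,0,0],[-12.5,-4,-20],255],
  [[0,0,0],[-12.5,-4,-20.9],255],
  [[0,0,0],[-12.5,-4,-20.9],255],
])

```text
t: 6.9
tcp_pos: [400.3, 316.7, -16.9]
eef_rot: [-0.001, -0.019, 1.0, -0.001]
ft_force: [0.6, -0.2, -0.3]
finger_gap: 0.1
```

Emit:
step_arm([
  [[0,0,0],[0,0,-0.2],255],
  [[0,0,0],[0,0,-0.4],255],
  [[0,0,0],[0,0,-0.6],255],
])

```text
t: 7.28
tcp_pos: [401.5, 317.6, -21.7]
eef_rot: [0.001, -0.019, 1.0, 0.0]
ft_force: [-1.1, -0.3, 0.5]
finger_gap: 0.1
```

Emit:
step_arm([
  [[0,0,0],[0,0,-0.2],255],
  [[0,0,0],[0,0,-0.4],255],
])

```text
t: 7.52
tcp_pos: [400.9, 317.1, -26.5]
eef_rot: [0.0, -0.019, 1.0, 0.0]
ft_force: [-0.2, 0.0, 0.4]
finger_gap: -0.2
```

Emit:
step_arm([
  [[0,0,0],[0,0,-0.1],255],
  [[0,0,0],[0,0,-0.2],255],
  [[0,0,0],[0,0,-0.3],255],
])

```text
t: 7.9
tcp_pos: [400.8, 317.1, -29.6]
eef_rot: [-0.0, -0.019, 1.0, -0.0]
ft_force: [0.6, -0.2, 0.5]
finger_gap: 0.1
```

Emit:
step_arm([
  [[0,0,0],[0,0,-0.1],255],
  [[0,0,0],[0,0,-0.1],255],
])

```text
t: 8.15
tcp_pos: [400.8, 317.1, -30.6]
eef_rot: [-0.0, -0.019, 1.0, -0.0]
ft_force: [0.8, 0.4, 0.2]
finger_gap: -0.1
```

Emit:
step_arm([
  [[0,0,0],[0,0,-0.1],255],
  [[0,0,0],[0,0,-0.2],255],
  [[0,0,0],[0,0,-0.2],255],
])

```text
t: 8.52
tcp_pos: [400.8, 317.2, -32.4]
eef_rot: [-0.0, -0.019, 1.0, 0.0]
ft_force: [-0.9, 0.0, 2.1]
finger_gap: 0.1
```

Emit:
step_arm([
  [[0,0,0],[0,0,-0.1],255],
  [[0,0,0],[0,0,-0.2],255],
  [[0,0,0],[0,0,-0.2],255],
])

```text
t: 8.9
tcp_pos: [401.1, 317.3, -33.0]
eef_rot: [0.0, -0.019, 1.0, 0.0]
ft_force: [-5.4, -3.1, 18.2]
finger_gap: -0.0
```

Contact came at a reported z of −32, so the shut tips lie 32 mm behind the reported TCP. I'll regrasp with that correction.

Emit:
step_arm([
  [[0,0,0],[0,0,6],0],
  [[0,0,0],[0,0,12],0],
  [[0,0,0],[3,1,16],0],
  [[0,0,0],[8,2.5,16],0],
  [[0,0,0],[12.55,3.9,16],0],
  [[0,0,0],[12.55,3.9,16],0],
  [[0,0,0],[12.55,3.9,11],0],
  [[0,0,0],[12.55,3.9,7],0],
  [[0,0,0],[12.55,3.9,6],0],
  [[0,0,0],[12.55,3.9,6],0],
], squeeze=60)

```text
t: 10.15
tcp_pos: [525.6, 355.9, 25.6]
eef_rot: [-0.0, -0.019, 1.0, -0.0]
ft_force: [0.7, -1.0, 0.1]
finger_gap: 85.4
```

Emit:
step_arm([
  [[0,0,0],[0,0,0],255],
  [[0,0,0],[0,0,0],255],
  [[0,0,0],[0,0,0],255],
  [[0,0,0],[0,0,0],255],
  [[0,0,0],[0,0,0],255],
  [[0,0,0],[0,0,0],255],
])

```text
t: 10.9
tcp_pos: [526.9, 356.3, 26.4]
eef_rot: [0.001, -0.019, 1.0, 0.0]
ft_force: [-0.6, -1.2, 5.4]
finger_gap: 20.8
```

Emit:
step_arm([
  [[0,0,0],[0,0,0.5],255],
  [[0,0,0],[0,0,2],255],
  [[0,0,0],[0,0,5],255],
  [[0,0,0],[0,0,9],255],
  [[0,0,0],[0,0,12.5],255],
  [[0,0,0],[0,0,13],255],
  [[0,0,0],[0,0,13],255],
])

```text
t: 11.78
tcp_pos: [526.0, 355.9, 154.9]
eef_rot: [-0.0, -0.019, 1.0, -0.0]
ft_force: [1.0, -0.1, -5.0]
finger_gap: 21.0
```

Emit:
step_arm([
  [[0,0,-0.005],[0.7,-3,0],255],
  [[0,0,-0.01],[1.5,-7,0],255],
  [[0,0,-0.015],[2.5,-11.5,0],255],
  [[0,0,-0.02],[3.5,-16,0],255],
  [[0,0,-0.025],[4.5,-20.5,0],255],
  [[0,0,-0.03],[5.5,-25,0],255],
  [[0,0,-0.035],[6.4,-29,0],255],
  [[0,0,-0.035],[7,-31.5,0],255],
  [[0,0,-0.035],[7.3,-32.6,0],255],
  [[0,0,-0.035],[7.3,-32.6,0],255],
  [[0,0,-0.035],[7.3,-32.6,0],255],
])

```text
t: 13.15
tcp_pos: [598.8, 31.2, 154.9]
eef_rot: [-0.001, -0.002, 1.0, 0.0]
ft_force: [-0.3, -0.5, -4.2]
finger_gap: 21.0
```

Run:
```python
from h import *
s=sense();print(s["t"],s["tcp_pos"],yaw(s),s["ft_force"],s["moment"],s["finger_gap"])
snap("wrist","w5")
```

```text
13.15 [598.78203498  31.2075176  154.92031384] 90.18600358691691 [-0.33327611 -0.52068318 -4.15955917] [-0.00190358  0.0015871   0.008467  ] 21.020098833908122
```

View pics/w5.png

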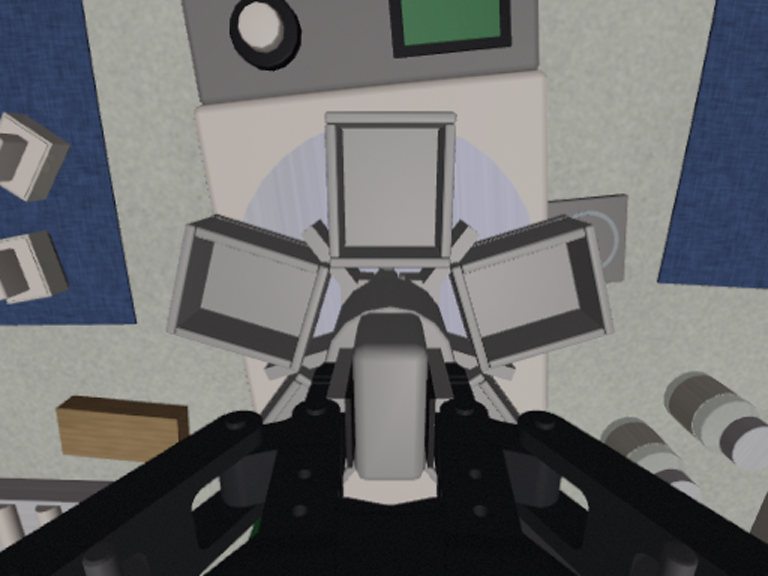

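The carousel hangs level in the grip, with bin 0 towards the robot at (390,190). I'll check its in-hand offset.

Run:
```python
from h import *
c,f=pickle.load(open("w5.pkl","rb"))
for z in (160,163.5,167): print(fitcar(c,np.array([(390.5,113),(180,273.5),(600.5,274)])/1.5,z,(0,1,4)))
```

```text
(array([597.860818  ,  31.71123442]), np.float64(-179.83852020218453), np.float64(88.0256237867725), [[0.8, -0.0], [-0.4, -0.3], [-0.4, 0.3]])
(array([596.41167655,  31.69948689]), np.float64(-179.83852019930427), np.float64(86.22039815553666), [[0.7, -0.0], [-0.4, -0.3], [-0.4, 0.3]])
(array([594.96253511,  31.68773935]), np.float64(-179.8385201992254), np.float64(84.41517252790165), [[0.7, -0.0], [-0.4, -0.3], [-0.4, 0.3]])
```

Emit:
step_arm([
  [[0,0,0],[0.1,-0.15,-1],255],
  [[0,0,0],[0.1,-0.15,-2],255],
  [[0,0,0],[0.1,-0.15,-2.4],255],
  [[0,0,0],[0.1,-0.15,-2.8],255],
  [[0,0,0],[0.1,-0.15,-3.2],255],
  [[0,0,0],[0.1,-0.15,-3.6],255],
])

```text
t: 13.95
tcp_pos: [600.5, 28.6, 119.4]
eef_rot: [0.0, -0.001, 1.0, 0.0]
ft_force: [0.5, 0.1, -3.4]
finger_gap: 21.0
```

Emit:
step_arm([
  [[0,0,0],[0,0,-0.3],255],
  [[0,0,0],[0,0,-0.6],255],
  [[0,0,0],[0,0,-0.9],255],
  [[0,0,0],[0,0,-1.2],255],
  [[0,0,0],[0,0,-1.5],255],
])

```text
t: 14.58
tcp_pos: [600.3, 28.6, 104.3]
eef_rot: [-0.0, -0.001, 1.0, 0.0]
ft_force: [0.6, 0.0, -4.6]
finger_gap: 21.1
```

Emit:
step_arm([
  [[0,0,0],[0,0,-0.2],255],
  [[0,0,0],[0,0,-0.4],255],
  [[0,0,0],[0,0,-0.6],255],
])

```text
t: 14.95
tcp_pos: [600.3, 28.6, 98.4]
eef_rot: [0.0, -0.001, 1.0, -0.0]
ft_force: [-0.4, 0.4, -4.3]
finger_gap: 21.2
```

Emit:
step_arm([
  [[0,0,0],[0,0,-0.2],255],
  [[0,0,0],[0,0,-0.4],255],
])

```text
t: 15.2
tcp_pos: [600.3, 28.6, 94.4]
eef_rot: [-0.0, -0.001, 1.0, 0.0]
ft_force: [-0.2, 0.3, -3.6]
finger_gap: 21.2
```

Emit:
step_arm([
  [[0,0,0],[0,0,-0.15],255],
  [[0,0,0],[0,0,-0.3],255],
])

```text
t: 15.45
tcp_pos: [600.3, 28.6, 91.4]
eef_rot: [-0.0, -0.001, 1.0, 0.0]
ft_force: [0.2, -0.5, -3.9]
finger_gap: 21.1
```

Emit:
step_arm([
  [[0,0,0],[0,0,-0.15],255],
  [[0,0,0],[0,0,-0.25],255],
])

```text
t: 15.7
tcp_pos: [600.3, 28.6, 88.9]
eef_rot: [-0.0, -0.001, 1.0, 0.0]
ft_force: [-0.4, 0.2, -4.5]
finger_gap: 21.1
```

Emit:
step_arm([
  [[0,0,0],[0,0,-0.1],255],
  [[0,0,0],[0,0,-0.2],255],
])

```text
t: 15.95
tcp_pos: [600.3, 28.7, 87.0]
eef_rot: [-0.0, -0.001, 1.0, -0.0]
ft_force: [-0.3, 0.4, -3.9]
finger_gap: 21.4
```

Emit:
step_arm([
  [[0,0,0],[0,0,-0.1],255],
  [[0,0,0],[0,0,-0.15],255],
])

```text
t: 16.2
tcp_pos: [600.3, 28.6, 85.4]
eef_rot: [-0.0, -0.001, 1.0, -0.0]
ft_force: [-0.4, -0.1, -3.9]
finger_gap: 20.8
```

Emit:
step_arm([
  [[0,0,0],[0,0,-0.1],255],
  [[0,0,0],[0,0,-0.15],255],
])

```text
t: 16.45
tcp_pos: [600.3, 28.6, 83.9]
eef_rot: [-0.0, -0.001, 1.0, 0.0]
ft_force: [-0.7, 0.7, -3.3]
finger_gap: 20.9
```

Emit:
step_arm([
  [[0,0,0],[0,0,-0.05],255],
  [[0,0,0],[0,0,-0.1],255],
])

```text
t: 16.7
tcp_pos: [600.2, 28.6, 83.4]
eef_rot: [-0.0, -0.001, 1.0, 0.0]
ft_force: [-4.4, -0.9, 3.6]
finger_gap: 21.2
```

Emit:
step_arm([
  [[0,0,0],[0,0,0.1],0],
  [[0,0,0],[0,0,0.1],0],
  [[0,0,0],[0,0,0.1],0],
  [[0,0,0],[0,0,0.1],0],
  [[0,0,0],[0,0,2],0],
  [[0,0,0],[0,0,6],0],
  [[0,0,0],[0,0,12],0],
  [[0,0,0],[-1,-5,13],0],
  [[0,0,0],[-2,-11,13],0],
  [[0,0,0],[-3,-17,13],0],
  [[0,0,0],[-4,-23,13],0],
  [[0,0,0],[-4,-29,13],0],
])

```text
t: 18.2
tcp_pos: [559.7, -263.2, 213.4]
eef_rot: [0.0, -0.001, 1.0, -0.0]
ft_force: [0.7, 0.0, 0.6]
finger_gap: 85.2
```

Emit:
step_arm([
  [[0,0,0],[0,-1.5,0],0],
  [[0,0,0],[0,-1.5,0],0],
  [[0,0,0],[0,-1.5,0],0],
])

```text
t: 18.58
tcp_pos: [560.5, -274.8, 212.9]
eef_rot: [-0.0, -0.002, 1.0, 0.0]
ft_force: [0.3, 0.5, -0.1]
finger_gap: 85.8
```

Run:
```python
from h import *
s=sense();print(s["t"],s["tcp_pos"],yaw(s))
snap("wrist","w6")
```

```text
18.575 [ 560.4958386  -274.8404873   212.94584097] 90.20486558608246
```

View pics/w6.png

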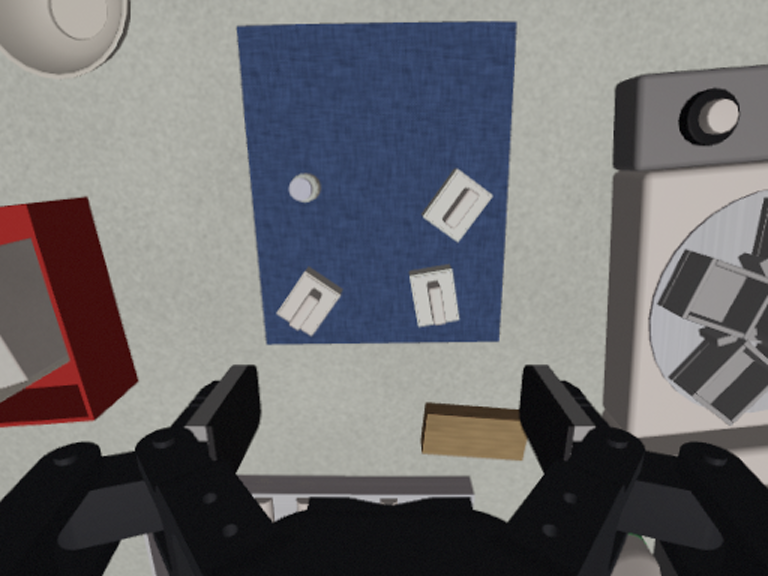

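Three cassettes are in view, at (435,297), (309,302) and (457,205), and the small vial is at (303,187). The carousel sits on the deck at the right.

Run:
```python
from h import *
c,f=pickle.load(open("w6.pkl","rb"))
v=f.min(2);m=(v>135).astype(np.uint8)*255
m[:20]=0;m[228:]=0;m[:,:178]=0;m[:,333:]=0
for cn in cv2.findContours(m,0,1)[0]:
    if cv2.contourArea(cn)<150: continue
    P=cast(c,cn.reshape(-1,2),29)[:,:2].astype(np.float32)
    (x,y),(w,h),a=cv2.minAreaRect(P)
    if w<h: w,h,a=h,w,a+90
    print("px",cn.reshape(-1,2).mean(0)*1.5,"c",round(x,1),round(y,1),"wh",round(w,1),round(h,1),"long axis",round(a%180,1))
for n,p in (("A",[(435,285),(437,322)]),("B",[(319,293),(298,330)]),("C",[(471,185),(449,222)])):
    q=cast(c,np.array(p)/1.5,52)[:,:2];d=q[1]-q[0];print(n,q.mean(0),np.degrees(np.arctan2(d[1],d[0]))%180,np.hypot(*d))
print(cast(c,np.array([(304,186)])/1.5,39))
```

```text
px [307.19417476 303.78640777] c 607.6 -344.8 wh 48.1 35.9 long axis 145.1
px [433.91596639 296.89915966] c 601.0 -236.5 wh 46.9 35.8 long axis 10.4
px [303.11764706 187.73529412] c 509.6 -343.3 wh 21.0 20.8 long axis 151.2
px [457.06944444 204.83333333] c 523.4 -220.7 wh 46.0 36.1 long axis 145.2
A [ 598.61589742 -237.2695444 ] 4.896727706780796 31.142493524082436
B [ 605.82285258 -339.48074567] 149.70357370464424 36.47679608007864
C [ 519.77515451 -222.00406267] 151.02927477228252 31.417525527643285
[[ 507.99713022 -340.60897676   39.        ]]
```

Emit:
step_arm([
  [[0,0,0.157],[3.95,3.8,-5],0],
  [[0,0,0.157],[3.95,3.8,-11],0],
  [[0,0,0.157],[3.95,3.8,-17],0],
  [[0,0,0.157],[3.95,3.8,-20.5],0],
  [[0,0,0.157],[3.95,3.8,-21.2],0],
  [[0,0,0.157],[3.95,3.8,-21.2],0],
  [[0,0,0.157],[3.95,3.8,-21.2],255],
  [[0,0,0.157],[3.95,3.8,-21.2],255],
  [[0,0,0.157],[3.95,3.8,-21.2],255],
  [[0,0,0.157],[3.95,3.8,-21.2],255],
  [[0,0,0.157],[3.95,3.8,-21.2],255],
  [[0,0,0.157],[3.95,3.8,-21.2],255],
], squeeze=40)

```text
t: 20.12
tcp_pos: [599.9, -238.5, 1.2]
eef_rot: [0.0, -0.079, 0.997, -0.0]
ft_force: [0.1, -0.7, 2.9]
finger_gap: 8.9
```

Emit:
step_arm([
  [[0,0,0],[0,0,0],255],
  [[0,0,0],[0,0,0.5],255],
  [[0,0,0],[0,0,3],255],
  [[0,0,0],[0,0,8],255],
  [[0,0,0],[0,0,14],255],
  [[0,0,0],[0,0,14.5],255],
])

```text
t: 20.88
tcp_pos: [603.2, -239.7, 151.7]
eef_rot: [0.004, -0.08, 0.997, -0.002]
ft_force: [0.3, 0.6, -0.5]
finger_gap: 8.9
```

Emit:
step_arm([
  [[0,0,-0.02],[-1,4,1],255],
  [[0,0,-0.06],[-2,9,2],255],
  [[0,0,-0.1],[-3.5,14.5,2],255],
  [[0,0,-0.14],[-5,20,2],255],
  [[0,0,-0.157],[-6.2,25,2],255],
  [[0,0,-0.157],[-6.3,26.8,2],255],
  [[0,0,-0.157],[-6.3,26.8,2],255],
  [[0,0,-0.157],[-6.3,26.8,2],255],
])

```text
t: 21.88
tcp_pos: [537.0, 28.6, 165.6]
eef_rot: [-0.0, -0.001, 1.0, -0.0]
ft_force: [-0.2, -0.1, -0.2]
finger_gap: 8.7
```

Run:
```python
from h import *
s=sense();print(s["t"],s["tcp_pos"],yaw(s),s["ft_force"],s["finger_gap"])
snap("wrist","w7")
```

```text
21.875 [537.00982373  28.64943405 165.57774388] 90.08512041263306 [-0.23225491 -0.10483521 -0.22467369] 8.703312575791156
```

View pics/w7.png

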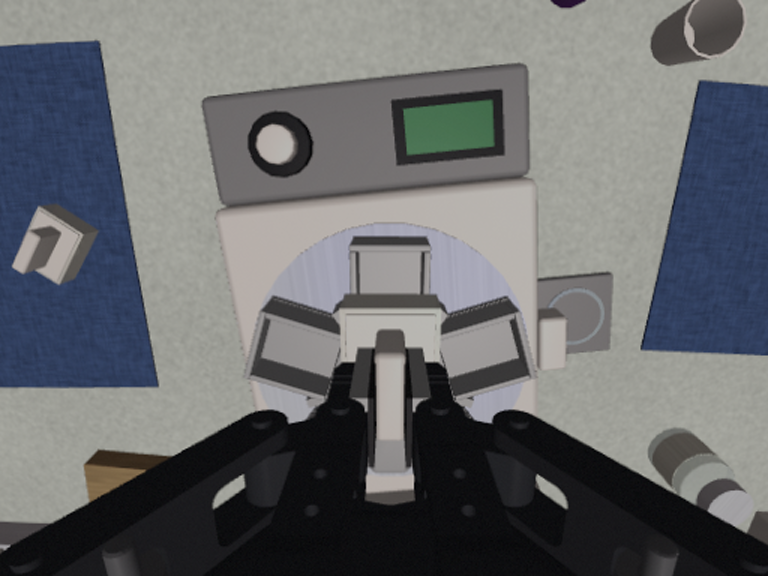

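Run:
```python
from h import *
c,f=pickle.load(open("w7.pkl","rb"))
C=np.array([599.5,29.9])
for k in (0,1,4):
    a=np.radians(180+72*k);u=np.array([np.cos(a),np.sin(a)]);t=np.array([-u[1],u[0]])
    for z in (92,62): print(k,z,[np.round(proj(c,[[*(C+89.5*u+s*23.5*t),z]])[0]*1.5,1).tolist() for s in(-1,1)])
print("cassette near edge",[cast(c,np.array([(340,311),(441,311)])/1.5,z) .round(1).tolist() for z in (191,194)])
cv2.imwrite("pics/w7c.png",cv2.resize(f[140:280,150:370],(792,504),interpolation=cv2.INTER_CUBIC)[...,::-1])
```

```text
0 92 [[432.9, 242.3], [350.1, 242.1]]
0 62 [[428.5, 233.9], [354.2, 233.7]]
1 92 [[260.2, 307.8], [243.0, 375.6]]
1 62 [[273.0, 293.3], [256.7, 355.4]]
4 92 [[539.1, 376.4], [522.3, 308.4]]
4 62 [[525.2, 356.1], [509.4, 293.8]]
cassette near edge [[[517.2, 11.2, 191.0], [517.1, 47.3, 191.0]], [[516.1, 11.5, 194.0], [516.0, 46.9, 194.0]]]
```

View pics/w7c.png

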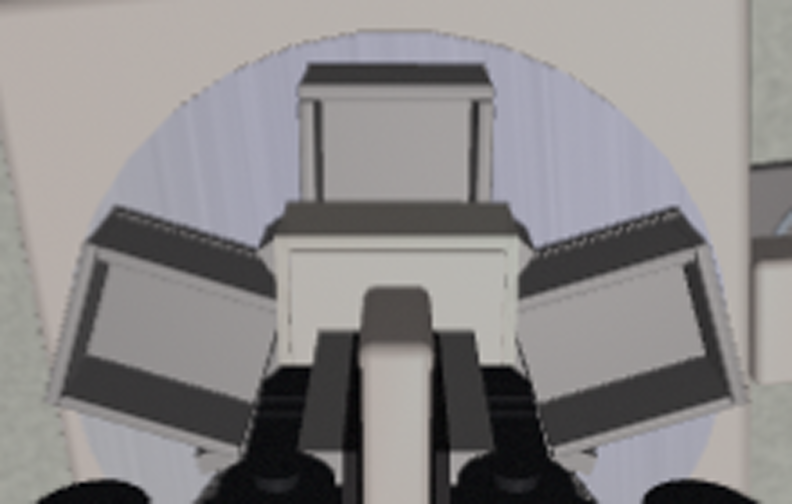

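Run:
```python
from h import *
c,f=pickle.load(open("w7.pkl","rb"))
print(fitcar(c,np.array([(390,245),(254.6,344.4),(528.5,344)])/1.5,92,(0,1,4)))
print([cast(c,np.array([(339.6,308),(444.6,308)])/1.5,z) .round(1).tolist() for z in (191,194)])
```

```text
(array([599.70831154,  30.04540573]), np.float64(-179.6443258644363), np.float64(87.83886137644244), [[-0.2, -0.5], [-0.0, 0.3], [0.3, 0.1]])
[[[516.0, 11.1, 191.0], [515.9, 48.6, 191.0]], [[515.0, 11.4, 194.0], [514.9, 48.2, 194.0]]]
```

Emit:
step_arm([
  [[0,0,0],[0,0,-3],255],
  [[0,0,0],[0,0,-6],255],
  [[0,0,0],[0,0,-7],255],
  [[0,0,0],[0,0,-7.6],255],
  [[0,0,0],[0,0,-8.2],255],
])

```text
t: 22.55
tcp_pos: [537.8, 29.3, 84.6]
eef_rot: [0.001, -0.001, 1.0, 0.0]
ft_force: [0.9, -0.7, -0.8]
finger_gap: 9.0
```

Emit:
step_arm([
  [[0,0,0],[0,0,-0.3],255],
  [[0,0,0],[0,0,-0.6],255],
  [[0,0,0],[0,0,-0.9],255],
])

```text
t: 22.92
tcp_pos: [537.2, 29.7, 75.2]
eef_rot: [0.0, -0.001, 1.0, 0.0]
ft_force: [1.1, 0.5, -0.5]
finger_gap: 8.7
```

Sliding in freely. I'll continue to the floor.

Emit:
step_arm([
  [[0,0,0],[0,0,-0.3],255],
  [[0,0,0],[0,0,-0.6],255],
  [[0,0,0],[0,0,-0.9],255],
])

```text
t: 23.3
tcp_pos: [537.2, 29.7, 66.0]
eef_rot: [0.0, -0.001, 1.0, 0.0]
ft_force: [2.5, 0.2, -0.2]
finger_gap: 9.0
```

Emit:
step_arm([
  [[0,0,0],[0,0,-0.1],255],
  [[0,0,0],[0,0,-0.2],255],
  [[0,0,0],[0,0,-0.3],255],
  [[0,0,0],[0,0,-0.3],255],
])

```text
t: 23.8
tcp_pos: [537.2, 29.7, 64.1]
eef_rot: [0.001, -0.001, 1.0, 0.0]
ft_force: [-1.6, -0.4, 8.9]
finger_gap: 8.9
```

Emit:
step_arm([
  [[0,0,0],[0,0,-0.1],255],
  [[0,0,0],[0,0,0],0],
  [[0,0,0],[0,0,0],0],
  [[0,0,0],[0,0,0],0],
  [[0,0,0],[0,0,4],0],
  [[0,0,0],[0,0,10],0],
  [[0,0,-0.1],[1,-5,11],0],
  [[0,0,-0.2],[2,-11,11],0],
  [[0,0,-0.3],[3,-17,11],0],
  [[0,0,-0.4],[4.5,-23,11],0],
  [[0,0,-0.5],[5.5,-29,11],0],
  [[0,0,-0.61],[7,-35,11],0],
])

```text
t: 25.3
tcp_pos: [606.7, -322.3, 172.6]
eef_rot: [-0.0, 0.301, 0.954, 0.0]
ft_force: [1.3, 0.4, -0.3]
finger_gap: 85.7
```

Emit:
step_arm([
  [[0,0,0],[0,-2.4,0],0],
  [[0,0,0],[0,-2.4,0],0],
  [[0,0,0],[0,-2.4,0],0],
])

```text
t: 25.68
tcp_pos: [606.5, -343.0, 172.8]
eef_rot: [-0.001, 0.299, 0.954, 0.0]
ft_force: [-0.3, 1.2, -0.8]
finger_gap: 85.2
```

```bash
cat > seg.py <<'E'
from h import *
import sys
name,x0,x1,y0,y1=sys.argv[1],*map(int,sys.argv[2:6])
s=sense();print(s["t"],s["tcp_pos"],yaw(s),s["joint_pos"].round(2))
c,f=snap("wrist",name)
m=(f.min(2)>135).astype(np.uint8)*255
k=np.zeros_like(m);k[y0:y1,x0:x1]=255;m&=k
for cn in cv2.findContours(m,0,1)[0]:
    if cv2.contourArea(cn)<150: continue
    P=cast(c,cn.reshape(-1,2),29)[:,:2].astype(np.float32)
    (x,y),(w,h),a=cv2.minAreaRect(P)
    if w<h: w,h,a=h,w,a+90
    print("px",(cn.reshape(-1,2).mean(0)*1.5).round(),"c",round(x,1),round(y,1),"wh",round(w,1),round(h,1),"axis",round(a%180,1))
E
python3 seg.py w8 150 370 90 235
```

```text
25.675 [ 606.54756286 -342.97521926  172.75623847] 55.24926365285711 [-0.51  0.51  0.19  1.25  0.    0.09]
px [388. 262.] c 607.0 -344.0 wh 45.8 35.1 axis 144.4
px [374. 288.] c 601.4 -339.3 wh 258.2 155.8 axis 55.3
px [309. 151.] c 510.7 -343.8 wh 20.9 20.8 axis 143.1
```

Emit:
step_arm([
  [[0,0,-0.015],[0.05,-0.1,-6],0],
  [[0,0,-0.015],[0.05,-0.1,-12],0],
  [[0,0,-0.015],[0.05,-0.1,-16.5],0],
  [[0,0,-0.015],[0.05,-0.1,-17.2],0],
  [[0,0,-0.015],[0.05,-0.1,-17.2],0],
  [[0,0,-0.015],[0.05,-0.1,-17.2],255],
  [[0,0,-0.015],[0.05,-0.1,-17.2],255],
  [[0,0,-0.015],[0.05,-0.1,-17.2],255],
  [[0,0,-0.015],[0.05,-0.1,-17.2],255],
  [[0,0,-0.015],[0.05,-0.1,-17.2],255],
  [[0,0,-0.015],[0.05,-0.1,-17.2],255],
])

```text
t: 27.1
tcp_pos: [607.5, -345.5, 1.4]
eef_rot: [0.0, 0.306, 0.952, -0.0]
ft_force: [-0.1, -0.2, 3.7]
finger_gap: 9.0
```

Emit:
step_arm([
  [[0,0,0],[0,0,0],255],
  [[0,0,0],[0,0,0.5],255],
  [[0,0,0],[0,0,3],255],
  [[0,0,0],[0,0,8],255],
  [[0,0,0],[0,0,14],255],
  [[0,0,0],[0,0,16.5],255],
  [[0,0,0],[0,0,16.5],255],
])

```text
t: 27.98
tcp_pos: [608.8, -346.1, 168.4]
eef_rot: [0.002, 0.306, 0.952, -0.0]
ft_force: [-0.3, 0.0, -0.8]
finger_gap: 9.3
```

Emit:
step_arm([
  [[0,0,0],[0.5,4,0],255],
  [[0,0,0],[1.2,9,0],255],
  [[0,0,0],[1.8,14.5,0],255],
  [[0,0,0],[2.5,20,0],255],
  [[0,0,0],[3.2,25.5,0],255],
  [[0,0,0],[3.8,30.5,0],255],
  [[0,0,0],[4.2,33.5,-1],255],
  [[0,0,0],[4.2,34,-3],255],
  [[0,0,0],[4.2,34,-5],255],
  [[0,0,0],[4.2,34,-6],255],
  [[0,0,0],[4.2,34,-6],255],
])

```text
t: 29.35
tcp_pos: [647.8, -5.5, 104.0]
eef_rot: [-0.002, 0.306, 0.952, -0.001]
ft_force: [-0.5, -0.1, -1.0]
finger_gap: 8.8
```

Run:
```python
from h import *
s=sense();print(s["t"],s["tcp_pos"],yaw(s),s["ft_force"])
c,f=snap("wrist","w9")
C=np.array([599.7,30.]);a=np.radians(-35.7);u=np.array([np.cos(a),np.sin(a)]);t=np.array([-u[1],u[0]])
g=cv2.resize(f,(768,576),interpolation=cv2.INTER_CUBIC)[...,::-1].copy()
for k in range(5):
    a=np.radians(-179.7+72*k);u=np.array([np.cos(a),np.sin(a)]);t=np.array([-u[1],u[0]])
    P=[[*(C+r*u+s_*23.5*t),92] for r,s_ in((89.5,-1),(89.5,1),(32.5,1),(32.5,-1))]
    cv2.polylines(g,[np.int32(proj(c,P)*1.5)],True,(0,0,255),1)
T=s["tcp_pos"]
cv2.imwrite("pics/w9o.png",g[150:550])
```

```text
29.35 [647.82203887  -5.51081573 103.98930336] 54.304560511256696 [-0.46699253 -0.12636335 -1.01550415]
```

View pics/w9o.png

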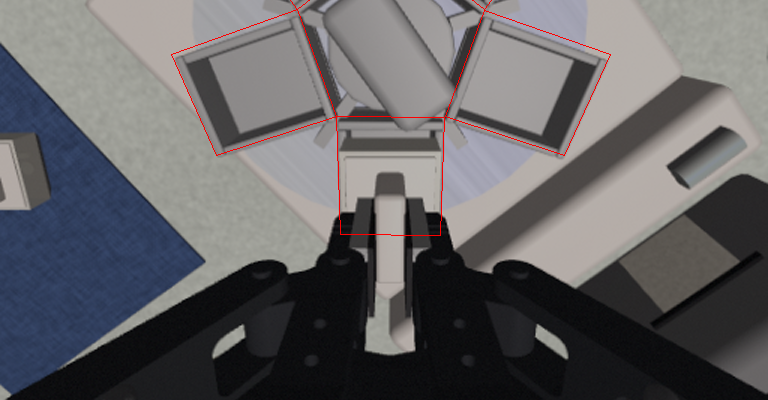

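The overlay of the predicted bins matches the picture well, with bin 2 centred under the held cassette, whose lid edge is at y=302 and x=343 to 442. I'll check the cassette's radial offset.

Run:
```python
from h import *
c,f=pickle.load(open("w9.pkl","rb"));C=np.array([599.7,30.])
a=np.radians(-35.7);u=np.array([np.cos(a),np.sin(a)]);t=np.array([-u[1],u[0]])
for z in (130,132,134):
    P=cast(c,np.array([(343,302.5),(442,302.5)])/1.5,z)[:,:2]-C
    print(z,(P@u).round(1),"->centre r",(P@u).mean().round(1)+23,"t",(P@t).round(1))
print("tcp r,t",(np.array([647.8,-5.5])-C)@u,(np.array([647.8,-5.5])-C)@t)
```

```text
130 [36.5 36.4] ->centre r 59.5 t [-16.9  18.2]
132 [35.9 35.8] ->centre r 58.8 t [-16.7  17.9]
134 [35.2 35.2] ->centre r 58.2 t [-16.5  17.7]
tcp r,t 59.77693064663798 -0.7606329384299175
```

Emit:
step_arm([
  [[0,0,0],[0.1,-0.1,-1],255],
  [[0,0,0],[0.1,-0.1,-1.6],255],
  [[0,0,0],[0.1,-0.1,-2.0],255],
  [[0,0,0],[0.1,-0.1,-2.4],255],
  [[0,0,0],[0.1,-0.1,-2.8],255],
])

```text
t: 30.02
tcp_pos: [650.7, -6.5, 78.0]
eef_rot: [0.0, 0.306, 0.952, 0.0]
ft_force: [0.2, -0.4, -1.2]
finger_gap: 9.0
```

Emit:
step_arm([
  [[0,0,0],[0,0,-0.3],255],
  [[0,0,0],[0,0,-0.6],255],
  [[0,0,0],[0,0,-0.9],255],
])

```text
t: 30.4
tcp_pos: [650.7, -6.5, 69.0]
eef_rot: [0.0, 0.306, 0.952, 0.0]
ft_force: [1.3, -1.5, -0.9]
finger_gap: 9.0
```

Emit:
step_arm([
  [[0,0,0],[0,0,-0.1],255],
  [[0,0,0],[0,0,-0.2],255],
  [[0,0,0],[0,0,-0.3],255],
  [[0,0,0],[0,0,-0.3],255],
])

```text
t: 30.9
tcp_pos: [650.6, -6.4, 66.0]
eef_rot: [0.0, 0.306, 0.952, -0.0]
ft_force: [2.2, -1.1, -0.6]
finger_gap: 9.2
```

Emit:
step_arm([
  [[0,0,0],[0,0,-0.1],255],
  [[0,0,0],[0,0,-0.2],255],
  [[0,0,0],[0,0,-0.25],255],
  [[0,0,0],[0,0,-0.25],255],
])

```text
t: 31.4
tcp_pos: [650.7, -6.4, 64.4]
eef_rot: [0.0, 0.306, 0.952, 0.0]
ft_force: [1.2, -1.0, 4.4]
finger_gap: 9.0
```

Emit:
step_arm([
  [[0,0,0],[0,0,-0.1],255],
  [[0,0,0],[0,0,-0.1],255],
  [[0,0,0],[0,0,0],0],
  [[0,0,0],[0,0,0],0],
  [[0,0,0],[0,0,0],0],
  [[0,0,0],[0,0,5],0],
  [[0,0,0],[0,0,11],0],
  [[0,0,0],[-3,-5,11],0],
  [[0,0,0],[-6,-10,11],0],
  [[0,0,0],[-9.3,-15.5,11],0],
  [[0,0,0],[-12.5,-21,11],0],
  [[0,0,0],[-12.7,-21.4,11],0],
])

```text
t: 32.9
tcp_pos: [521.1, -223.2, 173.4]
eef_rot: [-0.0, 0.309, 0.951, -0.0]
ft_force: [-0.1, 0.9, 0.1]
finger_gap: 85.8
```

Emit:
step_arm([
  [[0,0,0],[0,0,0],0],
  [[0,0,0],[0,0,0],0],
])

```text
t: 33.15
tcp_pos: [524.0, -219.2, 173.3]
eef_rot: [-0.0, 0.306, 0.952, 0.0]
ft_force: [1.1, 0.0, -0.1]
finger_gap: 85.8
```

```bash
python3 seg.py w10 150 345 90 235
```

```text
33.15 [ 524.02805873 -219.21017407  173.32117183] 54.40825045573733 [-0.4   0.26 -0.17  1.14  0.    0.22]
px [249. 337.] c 509.5 -343.8 wh 27.9 20.6 axis 94.2
px [387. 261.] c 523.3 -220.4 wh 45.3 35.7 axis 144.4
px [472. 208.] c 536.0 -134.9 wh 179.4 77.5 axis 1.0
```

Emit:
step_arm([
  [[0,0,0],[-0.05,-0.15,-6],0],
  [[0,0,0],[-0.05,-0.15,-12],0],
  [[0,0,0],[-0.05,-0.15,-16.5],0],
  [[0,0,0],[-0.05,-0.15,-17.2],0],
  [[0,0,0],[-0.05,-0.15,-17.2],0],
  [[0,0,0],[-0.05,-0.15,-17.2],255],
  [[0,0,0],[-0.05,-0.15,-17.2],255],
  [[0,0,0],[-0.05,-0.15,-17.2],255],
  [[0,0,0],[-0.05,-0.15,-17.2],255],
  [[0,0,0],[-0.05,-0.15,-17.2],255],
  [[0,0,0],[-0.05,-0.15,-17.2],255],
])

```text
t: 34.58
tcp_pos: [523.0, -222.0, 1.7]
eef_rot: [0.0, 0.306, 0.952, 0.0]
ft_force: [-0.1, 0.4, 2.8]
finger_gap: 8.5
```

Emit:
step_arm([
  [[0,0,0],[0,0,0],255],
  [[0,0,0],[0,0,0.5],255],
  [[0,0,0],[0,0,3],255],
  [[0,0,0],[0,0,8],255],
  [[0,0,0],[0,0,14],255],
  [[0,0,0],[0,0,16.5],255],
  [[0,0,0],[0,0,16.5],255],
])

```text
t: 35.45
tcp_pos: [524.4, -222.5, 168.7]
eef_rot: [0.002, 0.306, 0.952, -0.0]
ft_force: [0.1, 0.2, -1.1]
finger_gap: 8.8
```

Emit:
step_arm([
  [[0,0,-0.05],[1,4,0],255],
  [[0,0,-0.13],[2,9,0],255],
  [[0,0,-0.22],[3,14,0],255],
  [[0,0,-0.32],[4,19,0],255],
  [[0,0,-0.42],[5,24,0],255],
  [[0,0,-0.52],[5.7,28,0],255],
  [[0,0,-0.63],[5.7,30.9,-1],255],
  [[0,0,-0.63],[5.7,30.9,-4],255],
  [[0,0,-0.63],[5.7,30.9,-6],255],
  [[0,0,-0.63],[5.7,30.9,-6.5],255],
  [[0,0,-0.63],[5.7,30.9,-6.5],255],
])

```text
t: 36.83
tcp_pos: [579.1, 86.9, 100.5]
eef_rot: [-0.001, 0.586, 0.81, -0.001]
ft_force: [-0.9, -0.6, -0.8]
finger_gap: 9.0
```

Run:
```python
from h import *
s=sense();print(s["t"],s["tcp_pos"],yaw(s),s["ft_force"])
c,f=snap("wrist","w11")
C=np.array([599.7,30.])
g=cv2.resize(f,(768,576),interpolation=cv2.INTER_CUBIC)[...,::-1].copy()
for k in range(5):
    a=np.radians(-179.7+72*k);u=np.array([np.cos(a),np.sin(a)]);t=np.array([-u[1],u[0]])
    if k==4: print("tcp r,t",(s["tcp_pos"][:2]-C)@u,(s["tcp_pos"][:2]-C)@t)
    P=[[*(C+r*u+s_*23.5*t),92] for r,s_ in((89.5,-1),(89.5,1),(32.5,1),(32.5,-1))]
    cv2.polylines(g,[np.int32(proj(c,P)*1.5)],True,(0,0,255),1)
cv2.imwrite("pics/w11o.png",g[100:500])
```

```text
36.825 [579.06101011  86.89316963 100.53638436] 18.20864831290523 [-0.94578939 -0.59431684 -0.84752155]
tcp r,t 60.49631187525779 1.7311567724391672
```

View pics/w11o.png

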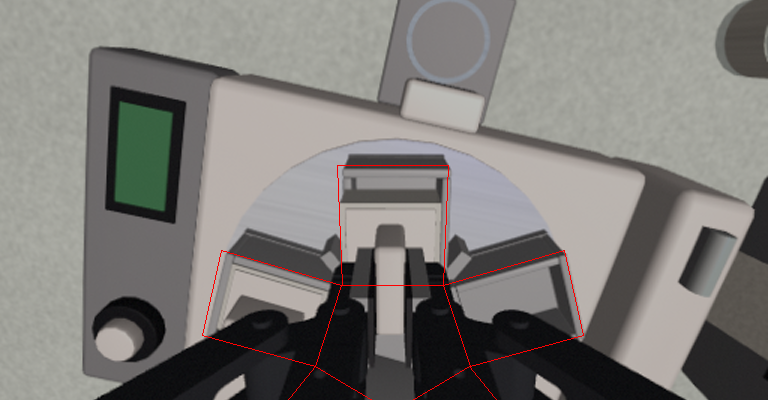

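The overlay still fits. Bin 0 holds its cassette (lower left), and the held cassette over bin 4 sits slightly left of centre while the arm settles. I'll lower it a little and read the settled pose.

Emit:
step_arm([
  [[0,0,0],[0,0,-0.4],255],
  [[0,0,0],[0,0,-0.8],255],
  [[0,0,0],[0,0,-0.8],255],
])

```text
t: 37.25
tcp_pos: [579.7, 87.0, 93.3]
eef_rot: [-0.0, 0.586, 0.81, -0.0]
ft_force: [-0.1, -0.5, -0.4]
finger_gap: 8.5
```

Run:
```python
from h import *
s=sense();C=np.array([599.7,30.]);a=np.radians(108.3);u=np.array([np.cos(a),np.sin(a)]);t=np.array([-u[1],u[0]])
print(s["tcp_pos"],"r,t",(s["tcp_pos"][:2]-C)@u,(s["tcp_pos"][:2]-C)@t)
c,f=pickle.load(open("w11.pkl","rb"))
for z in(127,130):
    P=cast(c,np.array([(341,304),(442,304)])/1.5,z)[:,:2]-C;print((P@u)-23,P@t)
P=cast(c,np.array([(343.5,266),(448.5,268)])/1.5,92)[:,:2]-C;print("bin4 rim",P@u,P@t)
```

```text
[579.67033713  87.03047402  93.31526261] r,t 60.43534807084453 1.1095336371550273
[60.62333767 60.61479552] [ 18.59243967 -17.13251615]
[61.60742132 61.59905094] [ 18.24112174 -16.76547436]
bin4 rim [89.168099   88.27726296] [ 21.0857094  -23.66253226]
```

Emit:
step_arm([
  [[0,0,0],[0.08,0.03,-0.4],255],
  [[0,0,0],[0.08,0.03,-0.8],255],
  [[0,0,0],[0.08,0.03,-1.2],255],
  [[0,0,0],[0.08,0.03,-1.6],255],
])

```text
t: 37.75
tcp_pos: [580.7, 87.2, 77.2]
eef_rot: [0.0, 0.586, 0.81, -0.0]
ft_force: [1.2, -0.3, 0.1]
finger_gap: 8.7
```

Emit:
step_arm([
  [[0,0,0],[0,0,-0.3],255],
  [[0,0,0],[0,0,-0.6],255],
  [[0,0,0],[0,0,-0.9],255],
  [[0,0,0],[0,0,-1.1],255],
])

```text
t: 38.25
tcp_pos: [580.7, 87.3, 66.4]
eef_rot: [0.0, 0.586, 0.81, -0.0]
ft_force: [0.5, -2.8, -0.0]
finger_gap: 8.9
```

Emit:
step_arm([
  [[0,0,0],[0,0,-0.1],255],
  [[0,0,0],[0,0,-0.2],255],
  [[0,0,0],[0,0,-0.2],255],
])

```text
t: 38.62
tcp_pos: [580.8, 87.3, 64.7]
eef_rot: [0.0, 0.586, 0.81, 0.0]
ft_force: [0.8, -2.2, 2.1]
finger_gap: 9.1
```

Emit:
step_arm([
  [[0,0,0],[0,0,-0.15],255],
  [[0,0,0],[0,0,-0.15],255],
  [[0,0,0],[0,0,0],0],
  [[0,0,0],[0,0,0],0],
  [[0,0,0],[0,0,0],0],
  [[0,0,0],[0,0,5],0],
  [[0,0,0],[0,0,11],0],
  [[0,0,0.18],[-4,3,12],0],
  [[0,0,0.36],[-8,6,12],0],
  [[0,0,0.54],[-12,9,12],0],
  [[0,0,0.72],[-16,12,12],0],
  [[0,0,0.9],[-18,13,12],0],
])

```text
t: 40.12
tcp_pos: [398.5, 218.6, 184.4]
eef_rot: [-0.0, 0.171, 0.985, 0.0]
ft_force: [0.4, -0.9, 0.6]
finger_gap: 85.5
```

Emit:
step_arm([
  [[0,0,0.18],[-1.8,1,0],60],
  [[0,0,0.36],[-1.8,1,0],60],
  [[0,0,0.53],[-1.8,1,0],60],
  [[0,0,0.53],[-1.8,1,0],60],
  [[0,0,0.53],[-1.8,1,0],60],
], squeeze=20)

```text
t: 40.75
tcp_pos: [382.6, 227.4, 184.4]
eef_rot: [-0.0, -0.087, 0.996, -0.0]
ft_force: [-0.8, 0.4, -0.7]
finger_gap: 65.1
```

```bash
cat > cup.py <<'E'
from h import *
def cup(c,f,box,H=45,base=0):
    x0,x1,y0,y1=box
    b=cv2.GaussianBlur(f,(3,3),0).astype(int);m=(((b[...,0]-b[...,1])>1)&(b[...,1]>40)).astype(np.uint8)*255
    k=np.zeros_like(m);k[y0:y1,x0:x1]=255;m=cv2.morphologyEx(m&k,cv2.MORPH_OPEN,np.ones((3,3)))
    cn=max(cv2.findContours(m,0,1)[0],key=cv2.contourArea);h=cv2.convexHull(cn).reshape(-1,2)
    P=cast(c,h,base+H)[:,:2];n=np.array(c["world_from_camera"])[:2,3]
    ctr=P.mean(0);u=(ctr-n)/np.hypot(*(ctr-n));v=np.array([-u[1],u[0]])
    far=(P@u).max();w=P@v
    return u*(far-20)+v*(w.max()+w.min())/2,"width",w.max()-w.min(),"len",far-(P@u).min(),"px",(cn.reshape(-1,2).mean(0)*1.5).round()
E
python3 - <<'E'
from cup import *
s=sense();print(s["t"],s["tcp_pos"],yaw(s),s["finger_gap"])
c,f=snap("wrist","w12")
print("pred px",proj(c,[(383,228,45),(383,228,0)])*1.5)
x,y=proj(c,[(383,228,25)])[0].astype(int)
print(cup(c,f,(max(x-45,0),x+45,max(y-45,0),min(y+45,235))))
for n,b in(("w2",(130,172,105,145)),("w3",(112,168,0,52))):
    c,f=pickle.load(open(n+".pkl","rb"));print(n,cup(c,f,b))
E
```

```text
40.75 [382.56122319 227.39476332 184.36794469] 99.99248361677897 65.1406617882809
pred px [[389.97813023 263.56206586]
 [389.945597   251.34183363]]
(array([381.6221745 , 227.25734409]), 'width', np.float64(38.28416566698394), 'len', np.float64(41.231086153792035), 'px', array([389., 260.]))
w2 (array([382.71419835, 227.1832938 ]), 'width', np.float64(39.40663999104831), 'len', np.float64(48.469900760342966), 'px', array([225., 189.]))
w3 (array([382.58672331, 227.55414396]), 'width', np.float64(40.10473625291522), 'len', np.float64(51.25308683528675), 'px', array([207.,  38.]))
```

Emit:
step_arm([
  [[0,0,0],[0,0,-6],60],
  [[0,0,0],[0,0,-12],60],
  [[0,0,0],[0,0,-17],60],
  [[0,0,0],[0,0,-20],60],
  [[0,0,0],[0,0,-20.5],60],
  [[0,0,0],[0,0,-20.5],60],
  [[0,0,0],[0,0,-20.5],255],
  [[0,0,0],[0,0,-20.5],255],
  [[0,0,0],[0,0,-20.5],255],
  [[0,0,0],[0,0,-20.5],255],
])

```text
t: 42.05
tcp_pos: [384.1, 228.2, -19.0]
eef_rot: [0.001, -0.088, 0.996, 0.001]
ft_force: [0.1, -1.5, 6.0]
finger_gap: 38.8
```

Emit:
step_arm([
  [[0,0,0],[0,0,0],255],
  [[0,0,0],[0,0,0.5],255],
  [[0,0,0],[0,0,3],255],
  [[0,0,0],[0,0,8],255],
  [[0,0,0],[0,0,12],255],
  [[0,0,0],[0,0,12],255],
])

```text
t: 42.8
tcp_pos: [385.3, 229.0, 103.2]
eef_rot: [0.003, -0.088, 0.996, 0.002]
ft_force: [0.6, -0.0, -0.8]
finger_gap: 39.2
```

Emit:
step_arm([
  [[0,0,-0.1],[1,0,0],255],
  [[0,0,-0.27],[3.5,-0.5,0],255],
  [[0,0,-0.44],[6.5,-1,0],255],
  [[0,0,-0.61],[9.5,-2,0],255],
  [[0,0,-0.78],[12.5,-3,0],255],
  [[0,0,-0.95],[15.5,-4,0],255],
  [[0,0,-1.12],[18,-4.5,0],255],
  [[0,0,-1.29],[20.1,-5.1,0],255],
  [[0,0,-1.46],[20.1,-5.1,0],255],
  [[0,0,-1.63],[20.1,-5.1,0],255],
  [[0,0,-1.65],[20.1,-5.1,0],255],
  [[0,0,-1.65],[20.1,-5.1,0],255],
])

```text
t: 44.3
tcp_pos: [583.2, 176.4, 99.0]
eef_rot: [-0.0, 0.671, 0.742, -0.0]
ft_force: [-0.4, 0.2, -0.8]
finger_gap: 39.0
```

Run:
```python
from cup import *
s=sense();print(s["t"],s["tcp_pos"],yaw(s),s["finger_gap"],s["ft_force"])
c,f=snap("wrist","w13")
T=s["tcp_pos"];x,y=proj(c,[(T[0],T[1],T[2]+62)])[0].astype(int);print(x,y)
for dx,dy in((50,50),(60,70)):
  for hh in (62,65):
    print(cup(c,f,(x-dx,x+dx,y-dy,y+25),0,T[2]+hh))
```

```text
44.3 [583.19808159 176.35376802  98.95769822] 5.7589767324122585 39.01090105318008 [-0.38344579  0.15482762 -0.82323402]
259 278
(array([582.13072139, 183.80996326]), 'width', np.float64(41.32571702923235), 'len', np.float64(36.30197025826172), 'px', array([390., 392.]))
(array([581.92341366, 186.03479031]), 'width', np.float64(40.234715623511875), 'len', np.float64(35.34359606830715), 'px', array([390., 392.]))
(array([582.13657154, 183.80093004]), 'width', np.float64(50.18487846516791), 'len', np.float64(45.1001005809829), 'px', array([390., 376.]))
(array([581.929434  , 186.02602702]), 'width', np.float64(48.859994666716716), 'len', np.float64(43.90945522334343), 'px', array([390., 376.]))
```

Run:
```python
from h import *
c,f=pickle.load(open("w13.pkl","rb"))
col=f[:,256:264].mean(1).astype(int)
for r in range(170,300,2): 
    y=[cast(c,[(260,r)],98.96+h)[0,1].round(1) for h in (19.5,64.5)]
    print(r,col[r].tolist(),y,end=" | ")
```

```text
170 [123, 120, 120] [np.float64(215.5), np.float64(224.9)] | 172 [123, 119, 120] [np.float64(214.4), np.float64(224.2)] | 174 [123, 119, 119] [np.float64(213.3), np.float64(223.4)] | 176 [123, 119, 119] [np.float64(212.2), np.float64(222.6)] | 178 [122, 119, 119] [np.float64(211.1), np.float64(221.8)] | 180 [122, 118, 119] [np.float64(210.0), np.float64(221.0)] | 182 [122, 118, 119] [np.float64(208.9), np.float64(220.2)] | 184 [121, 118, 118] [np.float64(207.8), np.float64(219.4)] | 186 [121, 117, 118] [np.float64(206.7), np.float64(218.6)] | 188 [121, 117, 118] [np.float64(205.5), np.float64(217.8)] | 190 [120, 117, 117] [np.float64(204.4), np.float64(217.0)] | 192 [120, 117, 117] [np.float64(203.3), np.float64(216.2)] | 194 [120, 117, 117] [np.float64(202.1), np.float64(215.4)] | 196 [120, 117, 117] [np.float64(201.0), np.float64(214.6)] | 198 [119, 116, 116] [np.float64(199.8), np.float64(213.8)] | 200 [120, 116, 117] [np.float64(198.7), np.float64(213.0)] | 202 [119, 116, 116] [np.float64(197.5), np.float64(212.1)] | 204 [119, 115, 116] [np.float64(196.4), np.float64(211.3)] | 20
[... 2096 characters left out ...]
 96] [np.float64(151.0), np.float64(179.0)] | 278 [105, 99, 96] [np.float64(149.6), np.float64(178.0)] | 280 [105, 99, 97] [np.float64(148.2), np.float64(177.0)] | 282 [105, 99, 96] [np.float64(146.9), np.float64(176.1)] | 284 [105, 99, 97] [np.float64(145.5), np.float64(175.1)] | 286 [105, 100, 97] [np.float64(144.1), np.float64(174.1)] | 288 [105, 100, 97] [np.float64(142.7), np.float64(173.1)] | 290 [105, 99, 96] [np.float64(141.3), np.float64(172.1)] | 292 [105, 100, 97] [np.float64(139.8), np.float64(171.1)] | 294 [105, 100, 97] [np.float64(138.4), np.float64(170.0)] | 296 [105, 100, 97] [np.float64(137.0), np.float64(169.0)] | 298 [106, 100, 97] [np.float64(135.5), np.float64(168.0)] |
```

Emit:
step_arm([
  [[0,0,0],[0.05,0.1,-2],255],
  [[0,0,0],[0.05,0.1,-4],255],
  [[0,0,0],[0.05,0.1,-4.5],255],
  [[0,0,0],[0.05,0.1,-4.5],255],
  [[0,0,0],[0.05,0.1,-4.5],255],
])

```text
t: 44.98
tcp_pos: [584.8, 177.7, 55.4]
eef_rot: [0.0, 0.671, 0.741, 0.001]
ft_force: [0.3, 0.4, -1.6]
finger_gap: 38.5
```

Emit:
step_arm([
  [[0,0,0],[0,0,-2],255],
  [[0,0,0],[0,0,-4],255],
  [[0,0,0],[0,0,-5.5],255],
  [[0,0,0],[0,0,-6.2],255],
  [[0,0,0],[0,0,-6.2],255],
])

```text
t: 45.6
tcp_pos: [584.0, 177.4, -7.6]
eef_rot: [-0.0, 0.672, 0.741, -0.0]
ft_force: [0.3, 0.4, -0.2]
finger_gap: 38.7
```

Emit:
step_arm([
  [[0,0,0],[0,0,-0.1],255],
  [[0,0,0],[0,0,-0.2],255],
  [[0,0,0],[0,0,-0.3],255],
  [[0,0,0],[0,0,-0.3],255],
])

```text
t: 46.1
tcp_pos: [584.1, 177.4, -10.5]
eef_rot: [-0.0, 0.672, 0.741, 0.0]
ft_force: [0.1, 0.0, -0.8]
finger_gap: 38.8
```

Emit:
step_arm([
  [[0,0,0],[0,0,-0.1],255],
  [[0,0,0],[0,0,-0.15],255],
  [[0,0,0],[0,0,-0.15],255],
])

```text
t: 46.48
tcp_pos: [584.3, 177.6, -11.0]
eef_rot: [0.0, 0.672, 0.741, 0.0]
ft_force: [-2.9, -0.7, 7.8]
finger_gap: 38.9
```

Emit:
step_arm([
  [[0,0,0],[0,0,-0.1],255],
  [[0,0,0],[0,0,-0.1],255],
])

```text
t: 46.72
tcp_pos: [584.3, 177.7, -11.1]
eef_rot: [0.0, 0.672, 0.741, 0.001]
ft_force: [-6.3, -1.8, 15.3]
finger_gap: 38.9
```

Emit:
step_arm([
  [[0,0,0],[0,0,0.25],255],
  [[0,0,0],[0,0,0.25],255],
  [[0,0,0],[0,0,0.25],60],
  [[0,0,0],[0,0,0.25],60],
  [[0,0,0],[0,0,0.25],60],
  [[0,0,0],[0,0,2],60],
  [[0,0,0],[0,0,6],60],
  [[0,0,0],[0,0,12],60],
  [[0,0,0],[0,0,16],60],
  [[0,0,0],[0,0,16],60],
  [[0,0,0],[0,0,16],60],
])

```text
t: 48.1
tcp_pos: [584.1, 177.4, 147.4]
eef_rot: [0.0, 0.672, 0.741, 0.0]
ft_force: [-0.4, -0.5, -0.3]
finger_gap: 65.7
```

Run:
```python
from cup import *
s=sense();print(s["t"],s["tcp_pos"],yaw(s),s["finger_gap"])
c,f=snap("wrist","w14")
p=proj(c,[(584.5,179.8,53),(584.5,179.8,8)]);print(p*1.5)
x0,y0=(p.mean(0)-100).astype(int);x0=max(x0,0);y0=max(y0,0)
g=cv2.resize(f[y0:y0+150,x0:x0+200],(800,600),interpolation=cv2.INTER_CUBIC)[...,::-1]
cv2.imwrite("pics/w14c.png",g);print(x0,y0)
col=f[:,int(p[0,0])-2:int(p[0,0])+3].mean(1).astype(int)
print([(r,col[r,0]) for r in range(110,215,3)])
row=f[int(p[0,1])-2:int(p[0,1])+3].mean(0).astype(int)
print([(r,row[r,0]) for r in range(200,320,3)])
```

```text
48.1 [584.05784795 177.40310717 147.44965442] 5.616268143326648 65.74469302064429
[[390.1222052  275.41501971]
 [389.99004406 259.88869545]]
160 78
[(110, np.int64(52)), (113, np.int64(52)), (116, np.int64(160)), (119, np.int64(162)), (122, np.int64(161)), (125, np.int64(160)), (128, np.int64(161)), (131, np.int64(164)), (134, np.int64(161)), (137, np.int64(161)), (140, np.int64(163)), (143, np.int64(161)), (146, np.int64(163)), (149, np.int64(110)), (152, np.int64(123)), (155, np.int64(134)), (158, np.int64(124)), (161, np.int64(81)), (164, np.int64(178)), (167, np.int64(188)), (170, np.int64(188)), (173, np.int64(188)), (176, np.int64(188)), (179, np.int64(188)), (182, np.int64(188)), (185, np.int64(188)), (188, np.int64(102)), (191, np.int64(100)), (194, np.int64(100)), (197, np.int64(100)), (200, np.int64(101)), (203, np.int64(152)), (206, np.int64(66)), (209, np.int64(8)), (212, np.int64(123))]
[(200, np.int64(165)), (203, np.int64(165)), (206, np.int64(162)), (209, np.int64(163)), (212, np.int64(165)), (215, np.int64(164)), (218, np.int64(162)), (221, np.int64(167)), (224, np.int64(160)), (227, np.int64(164)), (230, np.int64(107)), (233, np.int64(115)), (236, np.int64(115)), (239, np.int64(182)), (242, np.int64(112)), (245, np.int64(114)), (248, np.int64(123)), (251, np.int64(168)), (254, np.int64(185)), (257, np.int64(188)), (260, np.int64(188)), (263, np.int64(187)), (266, np.int64(169)), (269, np.int64(108)), (272, np.int64(80)), (275, np.int64(77)), (278, np.int64(171)), (281, np.int64(122)), (284, np.int64(120)), (287, np.int64(121)), (290, np.int64(159)), (293, np.int64(162)), (296, np.int64(157)), (299, np.int64(157)), (302, np.int64(160)), (305, np.int64(162)), (308, np.int64(166)), (311, np.int64(165)), (314, np.int64(161)), (317, np.int64(160))]
```

View pics/w14.png

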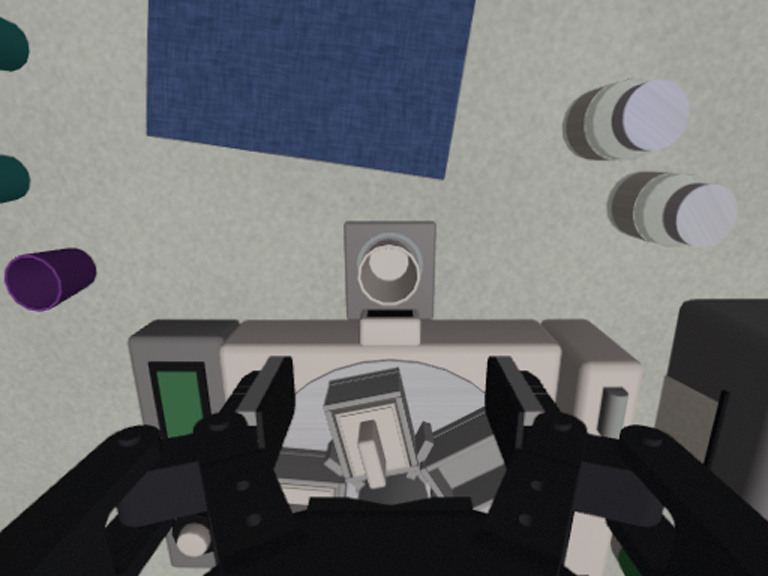

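The cup stands on the tray's ring at (389,265), clear of the spout at (390,330). The cassette in bin 4 shows its lid level inside the rim, and the vials and look-alike cups are undisturbed. Next is the button.

Emit:
step_arm([
  [[0,0,0],[0,0,4],255],
  [[0,0,0.18],[-2,-3,5],255],
  [[0,0,0.36],[-4,-7,5],255],
  [[0,0,0.54],[-6.5,-11,5],255],
  [[0,0,0.72],[-9,-15.5,5],255],
  [[0,0,0.9],[-11,-19,5],255],
  [[0,0,1.08],[-12.8,-21.9,5],255],
  [[0,0,1.26],[-12.8,-21.9,5],255],
  [[0,0,1.44],[-12.8,-21.9,3],255],
  [[0,0,1.5],[-12.8,-21.9,0],255],
  [[0,0,1.5],[-12.8,-21.9,0],255],
  [[0,0,1.5],[-12.8,-21.9,0],255],
])

```text
t: 49.65
tcp_pos: [455.9, -41.5, 147.1]
eef_rot: [-0.0, -0.013, 1.0, 0.0]
ft_force: [0.9, -0.1, 1.1]
finger_gap: 0.3
```

Run:
```python
from h import *
s=sense();print(s["t"],s["tcp_pos"],yaw(s),s["finger_gap"])
c,f=snap("wrist","w15")
def btn(c,f,g):
    x,y=proj(c,[(*g,60)])[0].astype(int)
    m=(f.min(2)>150).astype(np.uint8)*255
    k=np.zeros_like(m);cv2.circle(k,(int(x),int(y)),28,255,-1);m&=k
    n,l,st,ce=cv2.connectedComponentsWithStats(m);i=1+np.argmin(np.hypot(*(ce[1:]-[x,y]).T)+1000*(st[1:,4]<60))
    cn=max(cv2.findContours((l==i).astype(np.uint8),0,1)[0],key=cv2.contourArea)
    print((x,y),st[i],cv2.minEnclosingCircle(cast(c,cn.reshape(-1,2),60)[:,:2].astype(np.float32)),cast(c,[ce[i]],60)[0])
btn(c,f,(456,-41))
for n in("w7","w1"): btn(*pickle.load(open(n+".pkl","rb")),(456,-41))
```

```text
49.65 [455.90590229 -41.53544739 147.13995803] 91.49861366808837 0.26542661460956585
(np.int64(260), np.int64(188)) [249 177  24  23 432] ((456.0976867675781, -40.542503356933594), 11.000578880310059) [456.01383751 -40.47902673  60.        ]
(np.int64(183), np.int64(96)) [172  83  23  26 464] ((455.3587341308594, -41.008384704589844), 10.927868843078613) [455.34783186 -41.02564023  60.        ]
(np.int64(152), np.int64(216)) [145 210  15  13 124] ((455.3869323730469, -40.9286003112793), 9.258304595947266) [456.57816356 -39.79921677  60.        ]
```

Emit:
step_arm([
  [[0,0,0],[0,0.05,-5],255],
  [[0,0,0],[0,0.05,-10],255],
  [[0,0,0],[0,0.05,-11.3],255],
  [[0,0,0],[0,0.05,-11.7],255],
  [[0,0,0],[0,0.05,-11.9],255],
  [[0,0,0],[0,0.05,-12.1],255],
  [[0,0,0],[0,0.05,-12.3],255],
  [[0,0,0],[0,0.05,-12.4],255],
])

```text
t: 50.7
tcp_pos: [457.8, -41.2, 24.1]
eef_rot: [0.001, -0.014, 1.0, -0.0]
ft_force: [-1.3, 0.3, 16.1]
finger_gap: 0.2
```

Emit:
step_arm([
  [[0,0,0],[0,0,-0.1],255],
  [[0,0,0],[0,0,-0.2],255],
  [[0,0,0],[0,0,-0.2],255],
])

```text
t: 51.08
tcp_pos: [457.9, -41.2, 23.8]
eef_rot: [0.002, -0.014, 1.0, -0.0]
ft_force: [-6.8, 0.8, 28.4]
finger_gap: -0.0
```

Emit:
step_arm([
  [[0,0,0],[0,0,0.5],255],
  [[0,0,0],[0,0,3],255],
  [[0,0,0],[0,0,9],255],
  [[0,0,0],[0,0,14],255],
  [[0,0,0],[0,0,18],255],
  [[0,0,0],[-2,-6,19],255],
  [[0,0,0],[-3,-12,19],255],
  [[0,0,0],[-4,-18,19],255],
  [[0,0,0],[-5,-24,19],255],
  [[0,0,0],[-5,-24,19],255],
  [[0,0,0],[-5,-24,19],255],
])

```text
t: 52.45
tcp_pos: [405.6, -280.8, 210.6]
eef_rot: [-0.0, -0.013, 1.0, 0.001]
ft_force: [-0.2, -0.3, 0.7]
finger_gap: 0.3
```

Run:
```python
from h import *
s=sense();print(s["t"],s["tcp_pos"],s["ft_force"])
d=pickle.load(open("d0.pkl","rb"));
for n in("top","scene"):
    c,f=snap(n,n+"F");f0=d[n][1]
    df=(np.abs(cv2.GaussianBlur(f,(5,5),0).astype(int)-cv2.GaussianBlur(f0,(5,5),0)).max(2)>40).astype(np.uint8)
    k,l,st,ce=cv2.connectedComponentsWithStats(df)
    z=60 if n=="top" else 30
    for i in range(1,k):
        if st[i,4]>12: print(n,st[i].tolist(),cast(c,[ce[i]],z)[0].round().tolist())
c,f=pickle.load(open("topF.pkl","rb"))
for nm,P in (("cup spot",(585,180,30)),("start",(456,-41,60)),("vial",(509.5,-343.5,36)),("teal",(302,212,40)),("teal2",(313,302,40)),("purple",(350,150,40))):
    x,y=proj(c,[P])[0].astype(int);print(nm,f[y-1:y+2,x-1:x+2].mean((0,1)).round(),d["top"][1][y-1:y+2,x-1:x+2].mean((0,1)).round())
# cassette lids from the top view
x,y=proj(c,[(599.7,30,92)])[0];print("hub px",x,y)
```

```text
52.45 [ 405.6458053  -280.791416    210.56133298] [-0.24089037 -0.33768469  0.66382001]
top [238, 135, 57, 34, 359] [639.0, 12.0, 60.0]
top [380, 154, 18, 19, 226] [601.0, -336.0, 60.0]
top [345, 157, 16, 18, 228] [595.0, -231.0, 60.0]
top [260, 160, 6, 8, 30] [604.0, 26.0, 60.0]
top [123, 166, 59, 60, 1707] [524.0, 341.0, 60.0]
top [256, 168, 14, 6, 52] [586.0, 25.0, 60.0]
top [208, 171, 7, 8, 47] [576.0, 172.0, 60.0]
top [235, 175, 30, 8, 88] [565.0, 71.0, 60.0]
top [267, 174, 24, 8, 78] [564.0, -18.0, 60.0]
top [340, 182, 18, 21, 237] [520.0, -215.0, 60.0]
top [386, 189, 126, 195, 12708] [241.0, -567.0, 60.0]
top [256, 195, 11, 2, 22] [515.0, 31.0, 60.0]
top [187, 239, 7, 12, 45] [382.0, 231.0, 60.0]
top [502, 331, 10, 16, 100] [84.0, -679.0, 60.0]
top [230, 336, 49, 22, 464] [102.0, 65.0, 60.0]
top [297, 347, 10, 10, 76] [85.0, -71.0, 60.0]
top [302, 351, 69, 33, 1033] [25.0, -151.0, 60.0]
top [204, 356, 28, 28, 430] [27.0, 155.0, 60.0]
scene [146, 0, 31, 44, 715] [-694.0, -1492.0, 30.0]
scene [168, 0, 38, 85, 1721] [-418.0, -1013.0, 30.0]
scene [297, 0, 42, 45, 1033] [-1366.0, -
[... 339 characters left out ...]
7, 7, 61] [448.0, -35.0, 30.0]
scene [209, 179, 75, 56, 1949] [568.0, 2.0, 30.0]
scene [264, 181, 6, 4, 20] [452.0, 2.0, 30.0]
scene [350, 187, 7, 4, 20] [347.0, 221.0, 30.0]
scene [343, 190, 15, 19, 222] [394.0, 230.0, 30.0]
scene [264, 198, 14, 6, 66] [513.0, 50.0, 30.0]
scene [345, 224, 78, 65, 2200] [537.0, 365.0, 30.0]
scene [390, 225, 9, 5, 17] [437.0, 364.0, 30.0]
scene [305, 227, 6, 6, 29] [559.0, 181.0, 30.0]
cup spot [183. 188. 176.] [120. 119. 115.]
start [190. 194. 182.] [184. 188. 174.]
vial [147. 149. 152.] [140. 143. 146.]
teal [ 57. 131. 124.] [ 58. 128. 120.]
teal2 [51. 95. 88.] [49. 90. 85.]
purple [105.  70. 124.] [101.  65. 119.]
hub px 260.9315954071072 163.5563098077265
```

```bash
python3 -c "
from station import *
print(close_job())"
```

```text
the job is handed in; nothing more can be done
None
```

The job is done and handed in at about 52 s of robot time; `close_job` reported no verdict.

- **Carousel:** I lined it up with the drive lugs before lowering, so it dropped straight home under its own weight without turning it to search. It met the deck at the expected height with under 4 N of contact.
- **Cassettes:** Only three were on the mat. They went into bins 0, 2 and 4, and each stopped within 1 mm of the expected height, with light floor contact showing in the force reading. I pressed each 1–1.5 mm further before letting go.
- **Cup:** It stands upright on the cup tray about 2 mm outward of the mark, clear of the spout.
- **Start button:** I pressed it to its hard stop (28 N) and let go.

**Checks that disagreed:**
- The first grasp of the carousel closed on nothing. The real fingertips sit about 32 mm behind the reported TCP, not at it as the description says. I calibrated this with a light touch on bare counter, up to 18 N, and used the correction from then on. The carousel was not disturbed.
- The button bottomed at a reported 24 mm where I expected 22 mm, but the sharp rise in force shows it was at its stop.

**Final checks:** Comparing the final top view with the first showed changes only where the carousel, cassettes, cup and arm had been. The vials, tablet box and look-alike cups had not moved. The small changes near the control ledge in the scene view I put down to the carousel blocking the line of sight. I had no picture views left to confirm that by eye, or that the button had come fully back up. At the button's spot the top view looked the same as at the start.

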